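# Load the drawn cups on their trimming mandrels

## Robot

A 6-joint arm with a two-finger parallel gripper is mounted at the origin on a cart in front of the work surface, level with it; the furniture and walls round the work are solid. World frame = base frame: x ahead of the robot, y to its left, z up, the work surface at z = 0. Lengths are in m, angles in rad, forces in N, time in s.
With the tool pointing down it reaches from about 0.325 to 0.9 m from the base axis. Payload 6.1 kg.
Tool frame: the origin (TCP) lies between the finger pads; the fingertips stand 8 mm ahead of it and the grasp point (between the pads) lies 11 mm behind it; z points along the fingers, x is the direction in which the jaws open and shut, and the axes are right-handed (so a half turn about z gives the same grasp; the last joint's range is limited). The gripper opens to 87 mm and grips with 3 to 60 N. Pads are 19 mm wide; open, the fingers measure 117 mm over their backs; the gripper's body (75 mm by 190 mm) begins 51 mm behind the grasp point.
Start: joints at [1.069, 0.22, 1.526, -0, 1.395, -0.126], TCP at [0.229, 0.581, 0.21] pointing down, gripper open.
Joint ranges: [-2.98, 2.98], [-0.91, 2.08], [0.09, 2.57], [-1.24, 4.39], [0.2, 2.65], [-2.68, 2.68]. Speed limits (rad/s): [2.57, 2.57, 3.01, 3.14, 3.14, 3.14].

## Interface

Orientations are given as a unit quaternion [x, y, z, w].
In Python, from station import robot gives the robot as it stands. The module is installed in compiled form; this text tells all that it offers.
- The arm moves only by the tool move_arm, never from a script. Its arguments are lists of equal length, an entry for each row: "offset": the shift along the tool's x, y, z in mm, a list of three; "yaw": the turn about the tool's z in degrees. A call has exactly 5 rows; each row is the pose to reach, as a shift and turn from the pose commanded when the call began, along the tool's axes at that moment; what a row does not reach only later rows make up. A row lasts 1/10 s, in which the tool goes at most 50 mm and 8.59 degrees, less where a joint would pass 70% of its speed; a pose out of reach is approached as far as the arm can. A call with a gripper value outside its range is refused whole. "hand" is the closure, from 0 (fully open) to 1 (shut), set as the call begins (left out, the last holds). The fingers move at their own pace and stop on an object; "force" is the grip in N (left out, the last holds). Time passes only in rows, so rows that repeat a pose let the fingers close, or fill a call up. It gives the time, the measured TCP pose, the force and the opening at its end, in the units of the state.
- robot.sense(): the state, without advancing time (a new reading comes with each control period).
- robot.capture(name): name is "side" or "top" or "wrist"; returns (picture, depth): 480x640x3 uint8, red, green, blue; 480x640 float32, m along the optical axis (not along the pixel's ray), 0 where there is no reading.
- robot.camera_model(name): a dict with "mtx" (3x3 intrinsics, pixels), "cam_to_world" (4x4, takes a point from camera to world coordinates); the wrist camera has in their place "tool_from_camera" (4x4, takes a point from camera to tool coordinates, whose origin is the TCP and whose axes are the tool frame's). Camera axes: x right, y down, z forward; pixel columns grow to the right and rows downward; lengths in m; the calibration is good to about 2 mm. A picture is of the moment at which its call begins: read the wrist's pose just before it. camera_model takes no time and is no camera call.
- robot.close_job(): hands the job in, once; it reports no verdict.
The state is a dict: "t": time; "joints": joint angles; "qvel": joint speeds; "joint_efforts": joint torques, N m; "ee_pos": TCP position; "eef_rot": TCP orientation; "wrist_force": force on the tool from outside, world axes, zero at the start; "torque": the same for the moment, N m; "finger_gap": opening from 0.0 (shut) to 1.0 (fully open).
Only numpy, scipy, OpenCV 4.12 (cv2) and the standard library are available. Lean on these libraries where they do the work, as an engineer would, in place of code of your own. Each camera call takes 0.05 s, during which the arm holds its last target.

## Task

Get the four stages of drawn cup ready for rim trimming: put each of the four steel cups that stand mouth down over the mandrel it fits, so that its rim rests fully home on the mandrel's collar. Let go of them all, and leave the V block and the cup that stands mouth up where they are.

Things in the scene. Friction and masses are not known exactly. Their poses are not given: they have to be found in the camera images.
- drawn_1_mid (a point): Centre (on the axis, half-way up) of the widest and lowest of four plain steel drawn cups, loose, standing mouth down so that its closed rounded end is on top: outside diameter 58 mm, height 30 mm, wall and end 2.5 mm, mouth 53 mm inside, 90 g. Site z points up from the mouth to the closed end.
- mandrel_1: Fixed steel mandrel for the 58 x 30 mm cup; origin on its axis at the table, z up. Dark foot diameter 84, 6 high, four screw heads up to 9 mm; dark collar diameter 64, top at 12 mm, where the rim rests; then a bright post of diameter 48 up to 34 mm, its last 11 mm tapering to 34. Play 2.5 mm all round; no other of the four goes home here. Seated cup: centre 27, top 42 mm above the table.
- drawn_2_mid (a point): Centre (on the axis, half-way up) of the second widest of four plain steel drawn cups, loose, standing mouth down so that its closed rounded end is on top: outside diameter 48 mm, height 42 mm, wall and end 2.5 mm, mouth 43 mm inside, 90 g. Site z points up from the mouth to the closed end.
- mandrel_2: Fixed steel mandrel for the 48 x 42 mm cup; origin on its axis at the table, z up. Dark foot diameter 74, 6 high, four screw heads up to 9 mm; dark collar diameter 54, top at 12 mm, where the rim rests; then a bright post of diameter 38 up to 46 mm, its last 11 mm tapering to 24. Play 2.5 mm all round; no other of the four goes home here. Seated cup: centre 33, top 54 mm above the table.
- drawn_3_mid (a point): Centre (on the axis, half-way up) of the second narrowest of four plain steel drawn cups, loose, standing mouth down so that its closed rounded end is on top: outside diameter 39 mm, height 57 mm, wall and end 2.5 mm, mouth 34 mm inside, 90 g. Site z points up from the mouth to the closed end.
- mandrel_3: Fixed steel mandrel for the 39 x 57 mm cup; origin on its axis at the table, z up. Dark foot diameter 65, 6 high, four screw heads up to 9 mm; dark collar diameter 45, top at 12 mm, where the rim rests; then a bright post of diameter 29 up to 61 mm, its last 11 mm tapering to 15. Play 2.5 mm all round; no other of the four goes home here. Seated cup: centre 40.5, top 69 mm above the table.
- drawn_4_mid (a point): Centre (on the axis, half-way up) of the narrowest and tallest of four plain steel drawn cups, loose, standing mouth down so that its closed rounded end is on top: outside diameter 31 mm, height 76 mm, wall and end 2.5 mm, mouth 26 mm inside, 90 g. Site z points up from the mouth to the closed end.
- mandrel_4: Fixed steel mandrel for the 31 x 76 mm cup; origin on its axis at the table, z up. Dark foot diameter 57, 6 high, four screw heads up to 9 mm; dark collar diameter 37, top at 12 mm, where the rim rests; then a bright post of diameter 21 up to 80 mm, its last 11 mm tapering to 7. Play 2.5 mm all round; no other of the four goes home here. Seated cup: centre 50, top 88 mm above the table.
- open_cup_mid (a point): Centre (half-way up) of a bystander: a loose steel cup standing mouth up, diameter 64 mm, height 47 mm. Not part of the job; it stays where it is.
- vee_block_mid (a point): Centre (half-way up) of a bystander: a loose ground steel V block, 35 mm high, its footprint within 42 mm of its centre, a V groove along its top. Not part of the job; it stays where it is.
Not all that is in view belongs to the job. What is shaped like the mandrel_3 but orange or red is not meant.

How it is judged:
At the end, for the whole second after the job is handed in: Each of the four cups stands mouth down over its own mandrel: axis within 5 mm of the mandrel's axis, rim within 3 mm of the collar's height, upright within 0.08 rad, at rest (under 0.02 m/s) (horizontal distance between drawn_1_mid and mandrel_1 below 0.005 m and z of drawn_1_mid in the frame of mandrel_1 between 0.024 and 0.03 m and angle between each of drawn_1_mid, drawn_2_mid, drawn_3_mid, drawn_4_mid's own z axis and vertical below 0.08 rad and linear speed of each of drawn_1, drawn_2, drawn_3, drawn_4 below 0.02 m/s and horizontal distance between drawn_2_mid and mandrel_2 below 0.005 m and z of drawn_2_mid in the frame of mandrel_2 between 0.03 and 0.036 m and horizontal distance between drawn_3_mid and mandrel_3 below 0.005 m and z of drawn_3_mid in the frame of mandrel_3 between 0.0375 and 0.0435 m and horizontal distance between drawn_4_mid and mandrel_4 below 0.005 m and z of drawn_4_mid in the frame of mandrel_4 between 0.047 and 0.053 m); the robot touches nothing.
It fails at once if the open cup that stands mouth up is moved more than 15 mm or tipped (distance of open_cup_mid from where it was at the start of the episode above 0.015 m or angle between open_cup_mid's own z axis and vertical above 0.4 rad).
It fails at once if the V block is moved more than 15 mm or tipped (distance of vee_block_mid from where it was at the start of the episode above 0.015 m or angle between vee_block_mid's own z axis and vertical above 0.4 rad).
It also fails if it takes over 125 s, if anything falls off the work surface, if the arm or the gripper's body presses on something with over 40 N, if the wrist force passes 120 N, or if a joint passes its speed limit or range.

## Working session

There is one attempt and no reset: what is moved stays moved. The work goes in short steps, Python scripts to look and compute and a tool call to move; the robot and the scene stay as the last step left them, time stands still between calls to the robot, and variables do not carry over. Pictures are saved under pics/ and viewed, and the job is handed in when it is done.

Besides the shell and the picture viewer there is one more tool, called after "Emit:" by a JSON object that holds its "method" and its "body". move_arm: Moves the arm, as the interface text tells. Its arguments: {"type":"object","properties":{"offset":{"type":"array","items":{"type":"array","items":{"type":"number"}}},"yaw":{"type":"array","items":{"type":"number"}},"hand":{"type":"number"},"force":{"type":"number"}},"required":["offset","yaw"]}

```bash
mkdir -p pics; python3 - <<'E'
from station import robot
import cv2,numpy as np
s=robot.sense();print(s)
for n in ['side','top','wrist']:
    p,d=robot.capture(n); cv2.imwrite(f'pics/{n}0.png',p[...,::-1]); np.save(f'{n}0.npy',d); np.save(f'{n}0p.npy',p)
    print(n,robot.camera_model(n))
E
```

```text
{'t': 0.0, 'joints': array([ 1.06890869e+00,  2.21202245e-01,  1.52758417e+00,  5.04837361e-06,
        1.39468510e+00, -1.26129487e-01]), 'qvel': array([-1.99401447e-04, -1.50588074e-04,  6.98000372e-04,  2.17659687e-04,
       -1.54178175e-03,  6.76415545e-06]), 'joint_efforts': array([-1.10700176e-05, -4.94610214e+01, -3.87378681e+01,  6.99078734e-02,
        5.71860373e-02, -1.51862241e-04]), 'ee_pos': array([0.22907736, 0.58083411, 0.20876632]), 'eef_rot': array([ 8.26733787e-01,  5.62592537e-01, -8.38104370e-04,  4.24405724e-04]), 'wrist_force': array([-0.46690229, -1.30241337,  0.06810389]), 'torque': array([-0.00078753,  0.02804565,  0.03143413]), 'finger_gap': 1.000824053608881}
side {'mtx': array([[543.21699747,   0.        , 320.7181306 ],
       [  0.        , 543.21699747, 237.83998339],
       [  0.        ,   0.        ,   1.        ]]), 'cam_to_world': array([[ 0.81762523, -0.28930874,  0.49778452, -0.17029537],
       [-0.57571962, -0.40182962,  0.71209541, -0.9389965 ],
       [-0.00599086, -0.86881149, -0.49510676,  0.7088116 ],
       [ 0.        ,  0.        ,  0
[... 382 characters left out ...]
     [-2.83309269e-04, -1.02664702e-01, -9.94715979e-01,
         9.12097388e-01],
       [ 0.00000000e+00,  0.00000000e+00,  0.00000000e+00,
         1.00000000e+00]])}
wrist {'mtx': array([[400.63337694,   0.        , 318.51967702],
       [  0.        , 400.63337694, 239.25512484],
       [  0.        ,   0.        ,   1.        ]]), 'tool_from_camera': array([[ 9.99998859e-01, -4.55932409e-04,  1.44052823e-03,
        -6.16375474e-04],
       [ 6.01159812e-05,  9.64637682e-01,  2.63579472e-01,
        -7.22182761e-02],
       [-1.50976224e-03, -2.63579084e-01,  9.64636609e-01,
        -1.74235630e-01],
       [ 0.00000000e+00,  0.00000000e+00,  0.00000000e+00,
         1.00000000e+00]])}
```

View pics/top0.png

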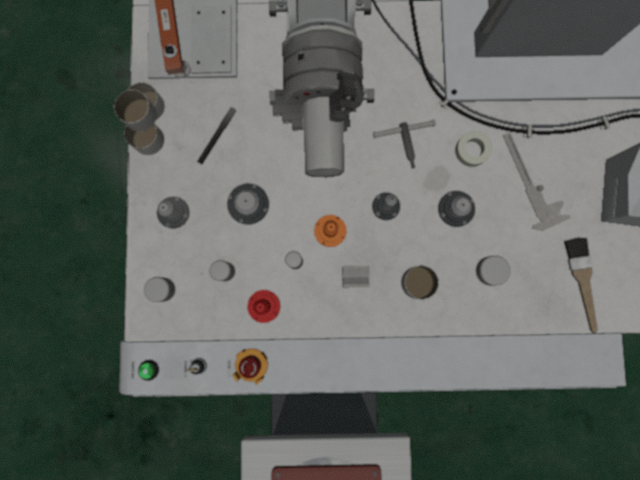

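View pics/side0.png

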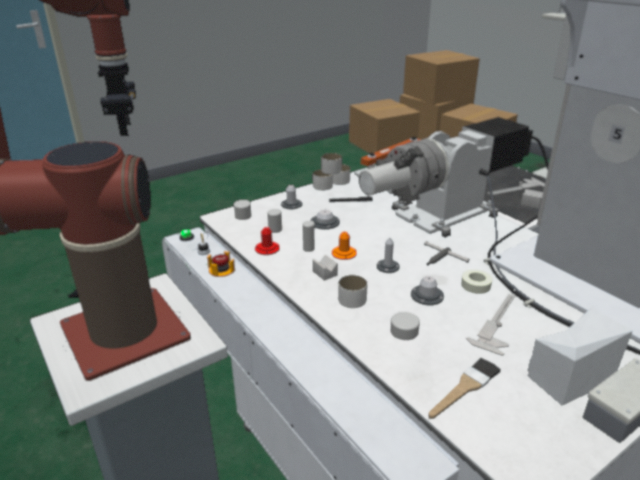

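View pics/wrist0.png

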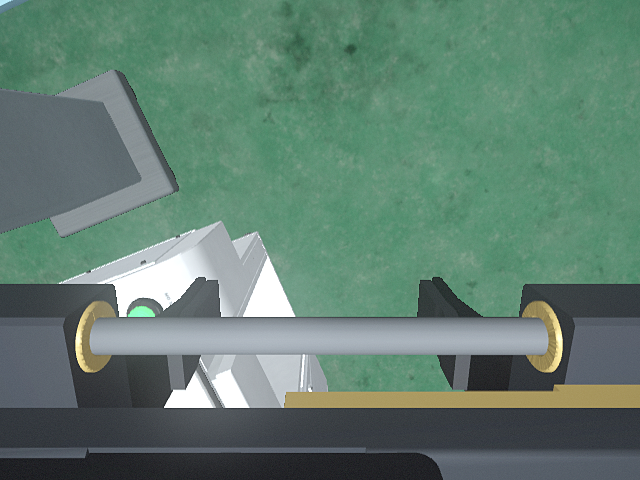

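The top view shows cups at about (158,289), (221,270), (293,260) and (493,270). The grey mandrels are at (172,212), (248,203), (386,206) and (457,208). The V block is at (355,276), the open cup at (420,282), and the orange and red decoys at (330,230) and (263,305). Next I measure them from depth.

```bash
cat > h.py <<'E'
import numpy as np,cv2
def world(d,m,T=None):
    K=m['mtx'];T=m['cam_to_world'] if T is None else T
    v,u=np.mgrid[:d.shape[0],:d.shape[1]]
    P=np.stack([(u-K[0,2])/K[0,0]*d,(v-K[1,2])/K[1,1]*d,d],-1)
    return P@T[:3,:3].T+T[:3,3]
def circ(p):
    A=np.c_[2*p,np.ones(len(p))];s=np.linalg.lstsq(A,(p**2).sum(1),rcond=None)[0]
    return s[0],s[1],np.sqrt(s[2]+s[0]**2+s[1]**2)
E
python3 - <<'E'
from station import robot
from h import *
for cam in ['top','side']:
    d=np.load(cam+'0.npy');W=world(d,robot.camera_model(cam))
    m=(W[...,0]>.2)&(W[...,0]<.75)&(abs(W[...,1])<.5)&(d>0)
    tab=m&(abs(W[...,2])<.008); print(cam,'table',np.median(W[tab][:,2]),W[tab][:,2].std())
    A=np.c_[W[tab][:,:2],np.ones(tab.sum())];print(np.linalg.lstsq(A,W[tab][:,2],rcond=None)[0])
    k=(m&(W[...,2]>.018)&(W[...,2]<.12)).astype(np.uint8)
    n,l,st,c=cv2.connectedComponentsWithStats(k)
    for i in range(1,n):
        if st[i,4]<25 or st[i,4]>3000: continue
        p=W[l==i]; zt=np.percentile(p[:,2],97)
        t=p[p[:,2]>zt-.006]
        r=cv2.minEnclosingCircle(t[:,:2].astype(np.float32))
        print(np.round(c[i]),st[i,4],'ztop %.4f'%zt,'mean',t[:,:2].mean(0).round(4),'enc',np.round(r[0],4),round(r[1],4))
E
```

```text
top table -0.0001082005166395672 0.0020465598665510907
[ 0.00131476 -0.00105555 -0.00071377]
[347. 122.] 77 ztop 0.1190 mean [ 0.7236 -0.0474] enc [ 0.7253 -0.0456] 0.0157
[139. 125.] 221 ztop 0.0937 mean [0.7432 0.3384] enc [0.7481 0.3402] 0.021
[145. 141.] 318 ztop 0.0472 mean [0.7245 0.3415] enc [0.7367 0.3441] 0.0332
[475. 147.] 657 ztop 0.0269 mean [ 0.7046 -0.3055] enc [ 0.7045 -0.3055] 0.0343
[247. 201.] 475 ztop 0.0359 mean [0.6036 0.1432] enc [0.6039 0.1428] 0.021
[389. 202.] 166 ztop 0.0802 mean [ 0.5934 -0.1291] enc [ 0.5943 -0.129 ] 0.0079
[460. 206.] 358 ztop 0.0480 mean [ 0.5859 -0.2681] enc [ 0.5857 -0.2677] 0.0161
[168. 209.] 270 ztop 0.0622 mean [0.5892 0.2917] enc [0.5904 0.2916] 0.0114
[331. 228.] 209 ztop 0.0625 mean [ 0.5468 -0.0183] enc [ 0.5476 -0.0184] 0.0117
[294. 259.] 254 ztop 0.0781 mean [0.4873 0.0513] enc [0.4874 0.0513] 0.0155
[494. 270.] 769 ztop 0.0327 mean [ 0.4624 -0.3296] enc [ 0.4628 -0.3296] 0.029
[222. 270.] 413 ztop 0.0593 mean [0.4707 0.1883] enc [0.4706 0.1883] 0.0193
[432. 280.] 165 ztop 0.0479 mean [ 0.4464 -0.2049] enc [ 0.4425 -0.1863] 0.
[... 881 characters left out ...]
3 ztop 0.0778 mean [0.4815 0.05  ] enc [0.4822 0.051 ] 0.0163
[344. 241.] 208 ztop 0.0626 mean [ 0.5418 -0.02  ] enc [ 0.5416 -0.0191] 0.0116
[388. 250.] 210 ztop 0.0786 mean [ 0.5881 -0.132 ] enc [ 0.5882 -0.1301] 0.0087
[442. 251.] 27 ztop 0.0211 mean [ 0.7269 -0.1737] enc [ 0.7263 -0.1735] 0.0242
[325. 264.] 331 ztop 0.0379 mean [ 0.452  -0.0661] enc [ 0.4512 -0.0633] 0.0317
[477. 278.] 372 ztop 0.0264 mean [ 0.6989 -0.3064] enc [ 0.7015 -0.3085] 0.0367
[352. 288.] 644 ztop 0.0482 mean [ 0.4383 -0.1848] enc [ 0.4398 -0.1841] 0.0354
[428. 285.] 282 ztop 0.0479 mean [ 0.5808 -0.2711] enc [ 0.5824 -0.2695] 0.0159
[405. 322.] 533 ztop 0.0331 mean [ 0.4569 -0.3315] enc [ 0.4581 -0.3286] 0.0297
```

```bash
python3 - <<'E'
import cv2
t=cv2.imread('pics/top0.png');cv2.imwrite('pics/topz.png',cv2.resize(t[180:320,130:530],None,fx=2,fy=2,interpolation=3))
t=cv2.imread('pics/side0.png');cv2.imwrite('pics/sidez.png',cv2.resize(t[160:360,180:460],None,fx=2.8,fy=2.8,interpolation=3))
E
```

```text
(no output)
```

View pics/sidez.png

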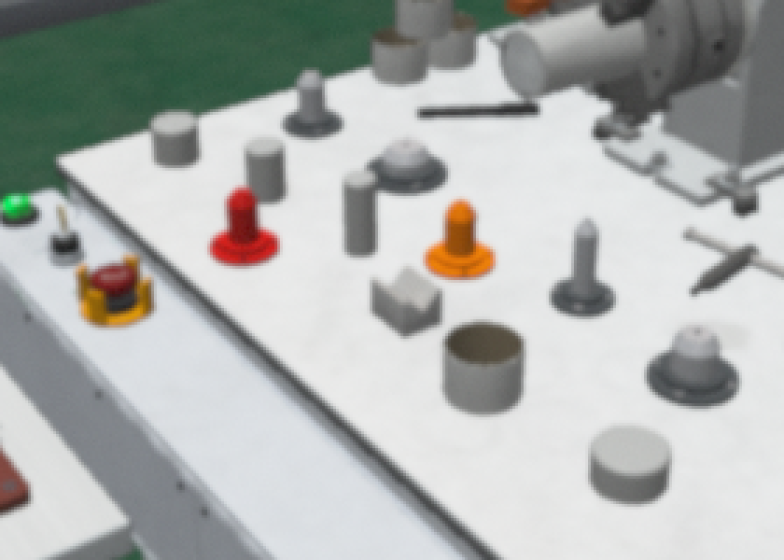

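View pics/topz.png

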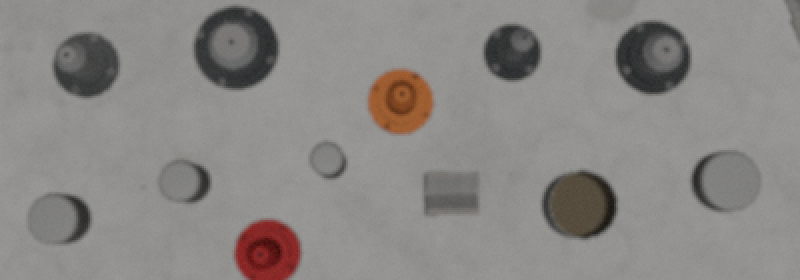

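Emit:
{"method": "move_arm", "body": {"offset": [[-26,43,0],[-52,86,0],[-78,128,0],[-104,171,0],[-130,213,0]], "yaw": [-5,-10,-15,-19,-21.6], "hand": 0}}

```text
t: 0.65
ee_pos: [0.3805, 0.3805, 0.2096]
eef_rot: [0.706, 0.709, -0.0, 0.0]
wrist_force: [1.0, 0.7, -0.1]
finger_gap: 0.998
```

```bash
python3 - <<'E'
from station import robot
from scipy.spatial.transform import Rotation as R
s=robot.sense();print(s['t'],s['ee_pos'],R.from_quat(s['eef_rot']).as_matrix().round(4),s['joints'])
E
```

```text
0.65 [0.38047281 0.38053964 0.20963667] [[-4.2e-03  1.0e+00 -1.0e-04]
 [ 1.0e+00  4.2e-03 -1.0e-04]
 [-1.0e-04 -1.0e-04 -1.0e+00]] [ 6.38933033e-01  1.27899352e-02  1.75326217e+00 -5.55115143e-05
  1.37565788e+00 -9.36076027e-01]
```

Emit:
{"method": "move_arm", "body": {"offset": [[-24,18,10],[-48,37,30],[-70,56,45],[-70,56,50],[-70,56,50]], "yaw": [0,0,0,0,0]}}

```text
t: 1.15
ee_pos: [0.4353, 0.3116, 0.1586]
eef_rot: [0.707, 0.707, -0.001, -0.001]
wrist_force: [-0.7, 0.3, 0.3]
finger_gap: 1.003
```

```bash
cat >> h.py <<'E'
from scipy.spatial.transform import Rotation as R
def wlook(robot,name,zmin=.02,zmax=.2,show=True):
    s=robot.sense();p,d=robot.capture('wrist');m=robot.camera_model('wrist')
    cv2.imwrite(f'pics/{name}.png',p[...,::-1]);np.save(name+'.npy',d)
    T=np.eye(4);T[:3,:3]=R.from_quat(s['eef_rot']).as_matrix();T[:3,3]=s['ee_pos'];T=T@m['tool_from_camera']
    W=world(d,m,T)
    print('t',s['t'],'tcp',s['ee_pos'].round(4),'F',s['wrist_force'].round(1),'gap',round(s['finger_gap'],3))
    k=((d>.1)&(W[...,2]>zmin)&(W[...,2]<zmax)).astype(np.uint8);k[300:]=0
    n,l,st,c=cv2.connectedComponentsWithStats(k)
    for i in range(1,n):
        if st[i,4]<150: continue
        q=W[l==i];zt=np.percentile(q[:,2],97);t=q[q[:,2]>zt-.005]
        r=cv2.minEnclosingCircle(t[:,:2].astype(np.float32))
        print(np.round(c[i]),st[i,:],'zt %.4f'%zt,'mean',t[:,:2].mean(0).round(4),'enc',np.round(r[0],4),round(r[1],4))
    return s,p,d,W
E
python3 - <<'E'
from station import robot
from h import *
wlook(robot,'w1')
E
```

```text
t 1.15 tcp [0.4353 0.3116 0.1586] F [-0.7  0.3  0.3] gap 1.003
[ 52. 183.] [  20  162   66   44 2250] zt 0.0606 mean [0.4002 0.1175] enc [0.4005 0.1167] 0.011
[319. 228.] [ 288  196   63   65 3206] zt 0.0426 mean [0.4354 0.312 ] enc [0.4365 0.312 ] 0.024
[162. 272.] [ 130  242   66   58 2861] zt 0.0572 mean [0.4675 0.1917] enc [0.4689 0.1906] 0.0196
[ 11. 276.] [  0 266  28  18 375] zt 0.0400 mean [0.4763 0.0648] enc [0.4762 0.0651] 0.0055
[202. 290.] [178 277  42  23 667] zt 0.1932 mean [0.4246 0.2627] enc [0.4254 0.2632] 0.0049
[435. 290.] [418 277  42  23 668] zt 0.1933 mean [0.4246 0.36  ] enc [0.4247 0.3591] 0.0048
```

View pics/w1.png

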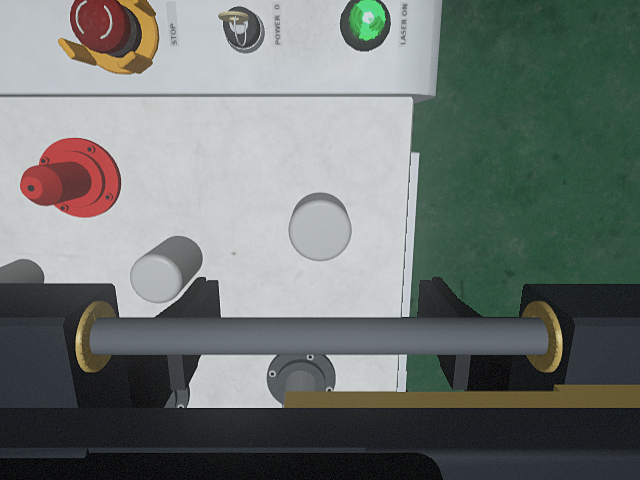

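The wrist view shows cup 2 centred under the tool at pixel (319,228). That gives (0.4365, 0.312), which agrees with the other cameras. I'll go down and grip it.

Emit:
{"method": "move_arm", "body": {"offset": [[0,1,40],[0,1,85],[0,1,120],[0,1,139],[0,1,139]], "yaw": [0,0,0,0,0]}}

```text
t: 1.7
ee_pos: [0.4339, 0.3123, 0.0183]
eef_rot: [0.706, 0.708, -0.003, -0.001]
wrist_force: [-0.4, -0.6, -0.1]
finger_gap: 1.001
```

Emit:
{"method": "move_arm", "body": {"offset": [[0,0,0],[0,0,0],[0,0,0],[0,0,0],[0,0,0]], "yaw": [0,0,0,0,0], "hand": 1, "force": 25}}

```text
t: 2.2
ee_pos: [0.4374, 0.3126, 0.0216]
eef_rot: [0.707, 0.707, 0.001, 0.0]
wrist_force: [0.7, -0.3, -0.2]
finger_gap: 0.629
```

Emit:
{"method": "move_arm", "body": {"offset": [[0,0,0],[0,0,0],[0,0,0],[0,0,0],[0,0,0]], "yaw": [0,0,0,0,0]}}

```text
t: 2.7
ee_pos: [0.4372, 0.3124, 0.0213]
eef_rot: [0.707, 0.708, 0.0, 0.0]
wrist_force: [-0.3, -1.0, 5.1]
finger_gap: 0.547
```

```bash
python3 - <<'E'
from station import robot
from h import *
wlook(robot,'w2')
E
```

```text
t 2.7 tcp [0.4372 0.3124 0.0213] F [-0.3 -1.   5.1] gap 0.547
[318. 276.] [ 230  238  178   62 6452] zt 0.0520 mean [0.4266 0.3121] enc [0.4264 0.3121] 0.0334
```

View pics/w2.png

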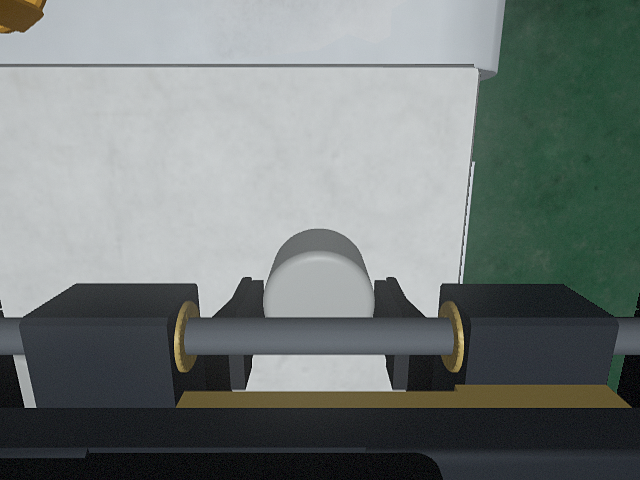

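```bash
python3 - <<'E'
from station import robot
from h import *
for cam in ['top','side']:
    d=np.load(cam+'0.npy');W=world(d,robot.camera_model(cam))
    k=(d>0)&(W[...,0]>.5)&(W[...,0]<.95)&(abs(W[...,1])<.45)&(W[...,2]>.1)
    q=W[k];print(cam)
    for x in np.arange(.5,.95,.04):
        a=q[(q[:,0]>=x)&(q[:,0]<x+.04)]
        if len(a):print(round(x,2),len(a),a.min(0).round(3),a.max(0).round(3))
E
```

```text
top
0.62 1249 [ 0.62  -0.04   0.135] [0.66  0.026 0.203]
0.66 1117 [ 0.66  -0.04   0.157] [0.7   0.046 0.22 ]
0.7 2570 [ 0.7   -0.071  0.101] [0.74  0.078 0.247]
0.74 2083 [ 0.74  -0.073  0.106] [0.78  0.072 0.244]
0.78 1968 [ 0.78  -0.075  0.162] [0.82  0.06  0.237]
0.82 1319 [ 0.82  -0.075  0.162] [0.86  0.061 0.238]
0.86 4031 [ 0.86 -0.45  0.1 ] [0.9   0.281 0.223]
0.9 658 [ 0.9   -0.318  0.1  ] [0.939 0.053 0.192]
0.94 4 [ 0.94  -0.317  0.1  ] [ 0.944 -0.306  0.131]
side
0.58 233 [ 0.614 -0.042  0.139] [0.62  0.027 0.202]
0.62 450 [ 0.62  -0.041  0.141] [0.66  0.029 0.203]
0.66 433 [ 0.66  -0.043  0.123] [0.7   0.004 0.219]
0.7 1263 [ 0.7   -0.074  0.1  ] [0.74  0.079 0.246]
0.74 636 [ 0.74  -0.075  0.106] [0.78  0.074 0.244]
0.78 875 [ 0.78  -0.45   0.118] [0.82  0.027 0.605]
0.82 927 [ 0.82  -0.327  0.1  ] [0.86  0.011 0.593]
0.86 16775 [ 0.86 -0.45  0.1 ] [0.9   0.283 0.588]
0.9 690 [ 0.9   -0.309  0.1  ] [0.94  0.051 0.413]
0.94 120 [ 0.94  -0.062  0.1  ] [0.95  0.04  0.214]
```

Emit:
{"method": "move_arm", "body": {"offset": [[0,0,-30],[0,0,-70],[0,0,-110],[-20,5,-120],[-65,10,-120]], "yaw": [0,0,0,0,0]}}

```text
t: 3.25
ee_pos: [0.4488, 0.2494, 0.1437]
eef_rot: [0.705, 0.709, 0.003, 0.001]
wrist_force: [0.2, -1.1, -2.2]
finger_gap: 0.553
```

Emit:
{"method": "move_arm", "body": {"offset": [[-45,5,0],[-95,10,0],[-145,10,0],[-195,12,0],[-245,15,0]], "yaw": [0,0,0,0,0]}}

```text
t: 3.75
ee_pos: [0.4615, 0.001, 0.1403]
eef_rot: [0.707, 0.708, -0.0, -0.0]
wrist_force: [0.7, 0.3, 0.4]
finger_gap: 0.549
```

Emit:
{"method": "move_arm", "body": {"offset": [[-50,5,0],[-99,10,0],[-146,25,0],[-190,50,0],[-230,80,0]], "yaw": [0,0,0,0,0]}}

```text
t: 4.25
ee_pos: [0.5418, -0.229, 0.1401]
eef_rot: [0.707, 0.707, -0.0, -0.0]
wrist_force: [0.4, -0.1, -0.5]
finger_gap: 0.548
```

```bash
python3 - <<'E'
from station import robot
from h import *
wlook(robot,'w3')
E
```

```text
t 4.25 tcp [ 0.5418 -0.229   0.1401] F [ 0.4 -0.1 -0.5] gap 0.548
[401.  72.] [ 337   27  104  109 2376] zt 0.0471 mean [ 0.4375 -0.1801] enc [ 0.441  -0.1843] 0.0323
[174. 116.] [ 131   73   87   88 5935] zt 0.0306 mean [ 0.4608 -0.3279] enc [ 0.4613 -0.3288] 0.0291
[560. 105.] [ 516   74   95   63 4914] zt 0.0357 mean [ 0.4533 -0.0644] enc [ 0.4541 -0.0636] 0.0318
[611. 240.] [ 578  216   62   49 2311] zt 0.0611 mean [ 0.5457 -0.022 ] enc [ 0.5461 -0.0181] 0.011
[315. 272.] [ 230  229  178   71 7659] zt 0.1699 mean [ 0.5313 -0.2294] enc [ 0.5307 -0.2294] 0.0333
[440. 288.] [432 280  24  20 156] zt 0.0346 mean [ 0.5903 -0.1386] enc [ 0.5904 -0.138 ] 0.0047
```

View pics/w3.png

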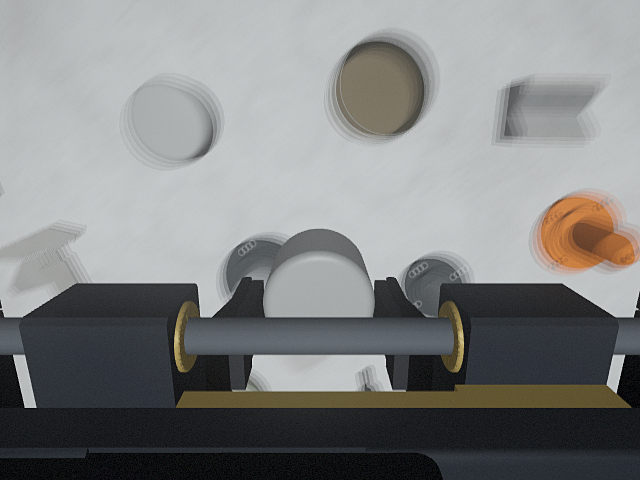

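Emit:
{"method": "move_arm", "body": {"offset": [[-20,22,0],[-39,43,0],[-39,43,20],[-39,43,45],[-39,43,45]], "yaw": [0,0,0,0,0]}}

```text
t: 4.8
ee_pos: [0.5819, -0.2636, 0.0906]
eef_rot: [0.707, 0.707, -0.001, -0.004]
wrist_force: [0.3, 0.3, -1.9]
finger_gap: 0.547
```

```bash
python3 - <<'E'
from station import robot
from h import *
s=robot.sense();print(s['ee_pos'])
p,d=robot.capture('side');cv2.imwrite('pics/s4.png',cv2.resize(p[200:340,340:520,::-1],None,fx=4,fy=4,interpolation=3))
p,d=robot.capture('top');cv2.imwrite('pics/t4.png',cv2.resize(p[140:290,380:540,::-1],None,fx=4,fy=4,interpolation=3))
E
```

```text
[ 0.58193826 -0.26360803  0.09055415]
```

View pics/s4.png

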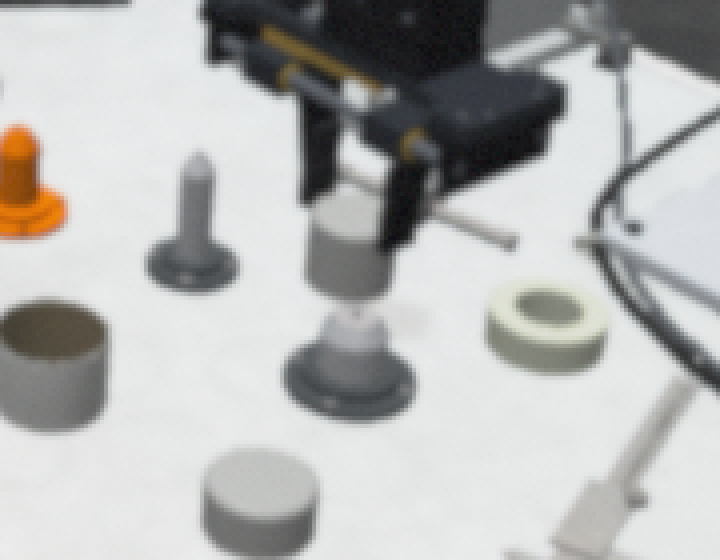

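View pics/t4.png

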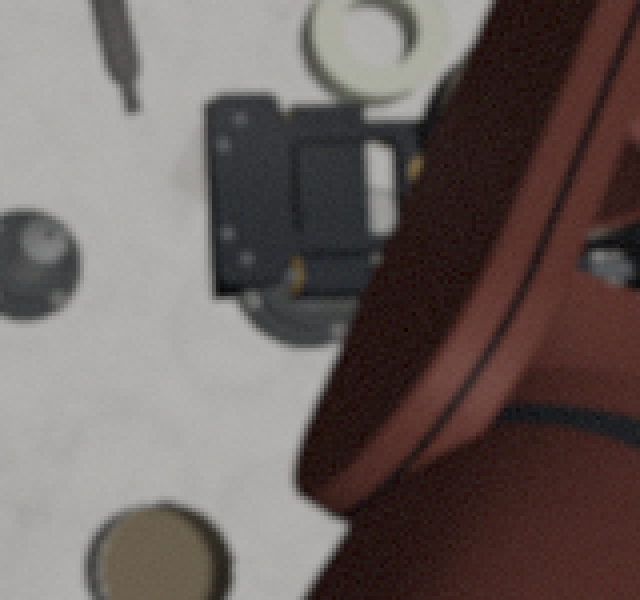

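Emit:
{"method": "move_arm", "body": {"offset": [[0,0,0],[0,0,5],[0,0,8],[0,0,8],[0,0,8]], "yaw": [0,0,0,0,0]}}

```text
t: 5.4
ee_pos: [0.5852, -0.2656, 0.0879]
eef_rot: [0.707, 0.708, 0.0, 0.0]
wrist_force: [0.6, -0.2, 0.2]
finger_gap: 0.55
```

```bash
python3 - <<'E'
from station import robot
from h import *
s=robot.sense();print(s['ee_pos'],s['wrist_force'])
p,d=robot.capture('side');cv2.imwrite('pics/s5.png',cv2.resize(p[240:315,390:480,::-1],None,fx=8,fy=8,interpolation=3))
E
```

```text
[ 0.58516748 -0.26558962  0.08794493] [ 0.58689127 -0.20481688  0.15873716]
```

View pics/s5.png

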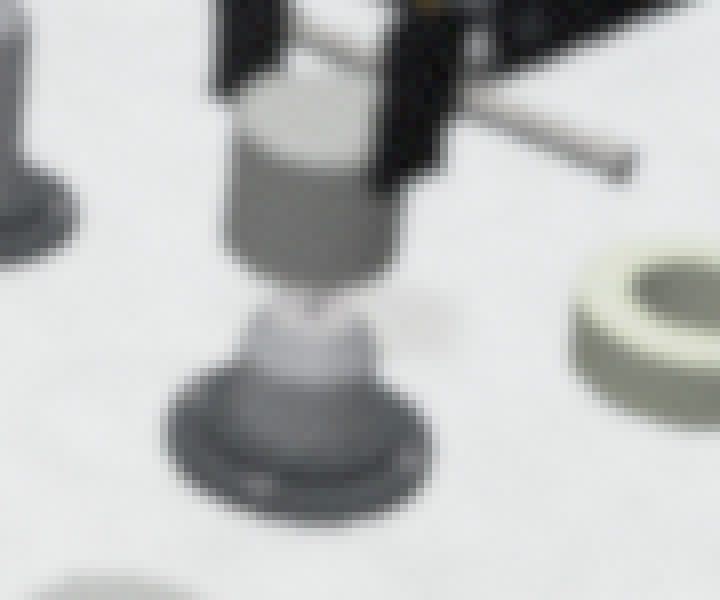

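Emit:
{"method": "move_arm", "body": {"offset": [[-1,0,7],[-2,0,14],[-2,0,21],[-2,0,28],[-2,0,32]], "yaw": [0,0,0,0,0]}}

```text
t: 5.95
ee_pos: [0.5845, -0.2672, 0.0544]
eef_rot: [0.707, 0.708, -0.0, -0.001]
wrist_force: [-0.5, 0.2, -0.4]
finger_gap: 0.552
```

Emit:
{"method": "move_arm", "body": {"offset": [[0,0,6],[0,0,12],[0,0,18],[0,0,21],[0,0,21]], "yaw": [0,0,0,0,0]}}

```text
t: 6.45
ee_pos: [0.5848, -0.2674, 0.0341]
eef_rot: [0.707, 0.708, -0.0, -0.001]
wrist_force: [-0.1, -0.2, -1.3]
finger_gap: 0.554
```

```bash
python3 - <<'E'
from station import robot
from h import *
s=robot.sense();print(s['ee_pos'],s['wrist_force'],s['torque'])
p,d=robot.capture('side');cv2.imwrite('pics/s6.png',cv2.resize(p[240:315,390:480,::-1],None,fx=8,fy=8,interpolation=3))
E
```

```text
[ 0.58479522 -0.26735833  0.03411505] [-0.13358466 -0.17872096 -1.27467419] [0.05154789 0.01144234 0.03925055]
```

View pics/s6.png

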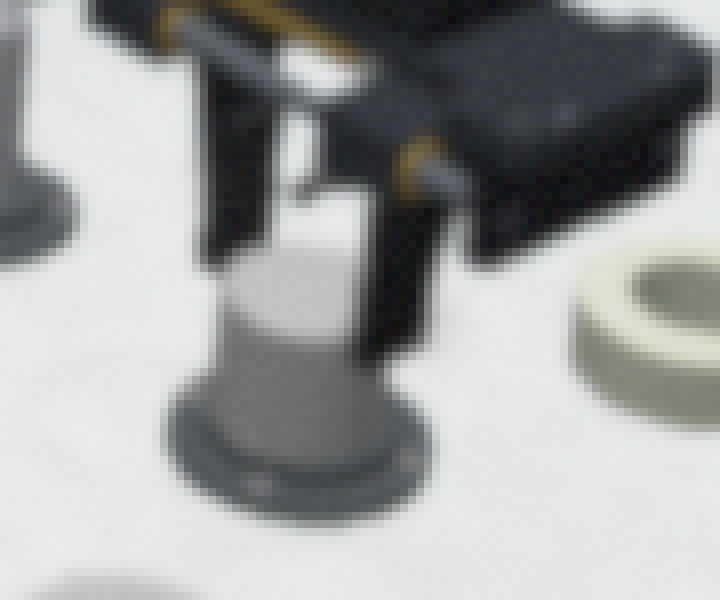

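Cup 2 has gone straight down to the collar with no contact force. I'll release it and rise.

Emit:
{"method": "move_arm", "body": {"offset": [[0,0,0],[0,0,0],[0,0,0],[0,0,0],[0,0,0]], "yaw": [0,0,0,0,0], "hand": 0}}

```text
t: 7.0
ee_pos: [0.5853, -0.2677, 0.035]
eef_rot: [0.707, 0.708, 0.0, 0.0]
wrist_force: [1.0, -0.2, 0.1]
finger_gap: 0.915
```

Emit:
{"method": "move_arm", "body": {"offset": [[0,0,-20],[0,0,-60],[0,0,-100],[-20,-30,-115],[-45,-75,-115]], "yaw": [0,0,0,0,0]}}

```text
t: 7.5
ee_pos: [0.5144, -0.3133, 0.1545]
eef_rot: [0.705, 0.709, 0.001, 0.004]
wrist_force: [-0.1, -0.4, 0.2]
finger_gap: 1.006
```

Emit:
{"method": "move_arm", "body": {"offset": [[-16,-40,0],[-16,-49,0],[-16,-49,0],[-16,-49,0],[-16,-49,0]], "yaw": [0,0,0,0,0]}}

```text
t: 8.0
ee_pos: [0.4638, -0.3276, 0.1499]
eef_rot: [0.706, 0.708, 0.0, 0.0]
wrist_force: [0.2, -0.4, 0.1]
finger_gap: 1.0
```

```bash
python3 - <<'E'
from station import robot
from h import *
wlook(robot,'w7')
E
```

```text
t 8.0 tcp [ 0.4638 -0.3276  0.1499] F [ 0.2 -0.4  0.1] gap 1.0
[521. 201.] [ 464  155  105   92 3561] zt 0.0468 mean [ 0.4411 -0.1813] enc [ 0.4408 -0.1843] 0.0328
[317. 223.] [ 279  186   76   75 4452] zt 0.0306 mean [ 0.46  -0.329] enc [ 0.4612 -0.3289] 0.0291
[633. 219.] [623 188  17  56 627] zt 0.0343 mean [ 0.4682 -0.088 ] enc [ 0.4587 -0.0884] 0.0152
[202. 290.] [178 277  42  23 668] zt 0.1841 mean [ 0.4532 -0.3764] enc [ 0.454  -0.3759] 0.0051
[435. 290.] [418 277  42  23 667] zt 0.1846 mean [ 0.4529 -0.2794] enc [ 0.4538 -0.2798] 0.0049
```

View pics/w7.png

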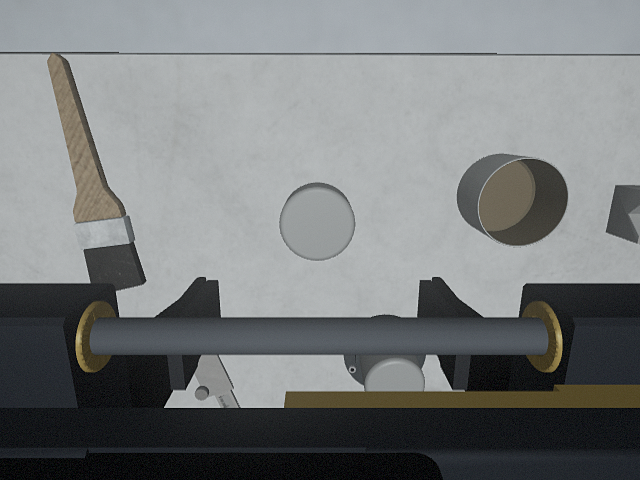

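Emit:
{"method": "move_arm", "body": {"offset": [[-1,-3,40],[-1,-3,85],[-1,-3,120],[-1,-3,136],[-1,-3,136]], "yaw": [0,0,0,0,0]}}

```text
t: 8.55
ee_pos: [0.4585, -0.3271, 0.0111]
eef_rot: [0.706, 0.708, -0.0, -0.003]
wrist_force: [-0.5, 0.4, 0.1]
finger_gap: 1.006
```

Emit:
{"method": "move_arm", "body": {"offset": [[0,0,0],[0,0,0],[0,0,0],[0,0,0],[0,0,0]], "yaw": [0,0,0,0,0], "hand": 1}}

```text
t: 9.05
ee_pos: [0.4601, -0.3292, 0.0149]
eef_rot: [0.707, 0.707, 0.0, 0.001]
wrist_force: [0.1, 2.9, 10.0]
finger_gap: 0.629
```

Emit:
{"method": "move_arm", "body": {"offset": [[0,0,0],[0,0,0],[0,0,0],[0,0,0],[0,0,0]], "yaw": [0,0,0,0,0]}}

```text
t: 9.55
ee_pos: [0.4603, -0.3293, 0.0152]
eef_rot: [0.707, 0.707, 0.0, 0.001]
wrist_force: [-0.4, 1.4, 5.6]
finger_gap: 0.55
```

Cup 1 should stop the fingers at a gap of 0.667, but they closed to 0.55. I'll look.

```bash
python3 - <<'E'
from station import robot
from h import *
wlook(robot,'w8')
p,d=robot.capture('side');cv2.imwrite('pics/s8.png',cv2.resize(p[260:360,350:470,::-1],None,fx=6,fy=6,interpolation=3))
E
```

```text
t 9.55 tcp [ 0.4603 -0.3293  0.0152] F [-0.4  1.4  5.6] gap 0.55
[607. 246.] [ 572  186   68  114 4942] zt 0.0462 mean [ 0.4356 -0.2148] enc [ 0.4365 -0.2118] 0.0169
[319. 274.] [ 230  235  178   65 7443] zt 0.0453 mean [ 0.4497 -0.3297] enc [ 0.4492 -0.3297] 0.0333
```

View pics/w8.png

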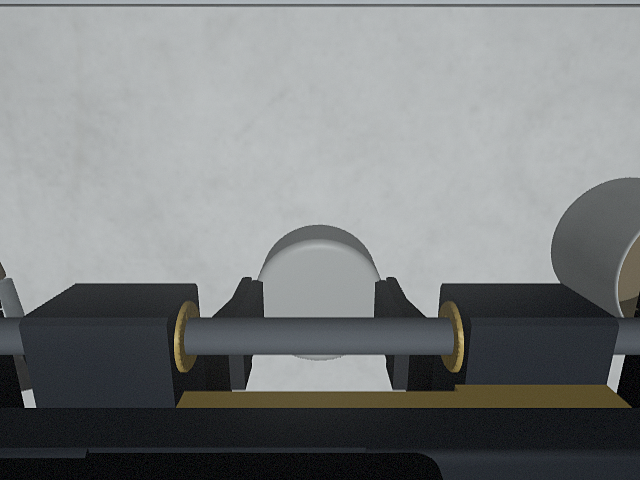

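View pics/s8.png

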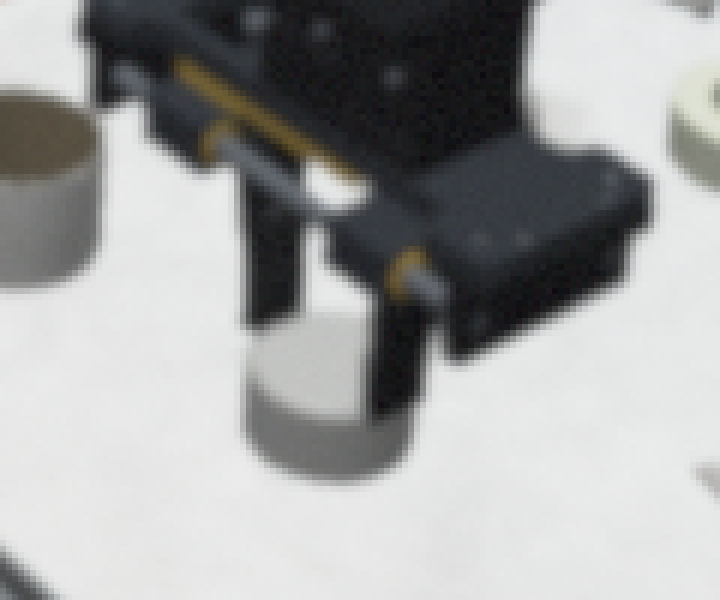

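```bash
python3 - <<'E'
from station import robot
from h import *
m=robot.camera_model('wrist')
for f in ['w7','w8','w2']:
    d=np.load(f+'.npy');W=world(d,m,m['tool_from_camera'])
    print(f)
    for r in (280,285,290,300,312,358,370,385):
        for c in (180,185,200,210,216,232,240,250,258,262,380,385,390,400,430):
            if d[r,c]>0 and d[r,c]<.21: print(r,c,(W[r,c]*1000).round(1))
E
```

```text
w7
280 200 [-50.1 -11.5 -16.3]
280 210 [-47.5  -9.4 -10.9]
280 216 [-44.4 -10.  -12.5]
280 430 [ 47.7 -10.  -12.6]
285 200 [-48.5 -11.4 -21.8]
285 210 [-45.5 -10.  -18.3]
285 216 [-43.8  -8.8 -15.2]
285 430 [ 46.1 -10.  -18.4]
290 200 [-48.3  -9.8 -23.2]
290 210 [-44.5  -9.5 -22.4]
290 216 [-43.7  -6.9 -16.3]
290 430 [ 44.7  -9.9 -23.6]
300 180 [-51.8 -11.4 -36.7]
300 185 [-50.  -11.3 -36.3]
300 200 [-45.4  -9.9 -33.3]
300 210 [-43.8  -6.6 -25.9]
300 216 [-43.9  -2.6 -16.8]
300 430 [ 43.3  -8.1 -29.5]
312 180 [-49.5 -10.  -44. ]
312 185 [-47.8  -9.9 -43.8]
312 210 [-43.7  -2.1 -27.4]
312 216 [-43.9   2.4 -18. ]
312 430 [ 43.1  -3.8 -31.1]
358 180 [-44.2  -2.7 -61.8]
358 185 [-43.7  -1.  -59. ]
370 180 [-44.8   2.  -61.3]
385 180 [-45.    6.9 -62.1]
385 185 [-44.1   8.3 -60.2]
w8
280 180 [-70.2   0.8  15.5]
280 185 [-68.1   1.3  16.9]
280 200 [-60.2   1.   15.9]
280 210 [-55.    0.8  15.3]
280 216 [-52.2   1.   16.1]
280 232 [-44.    0.9  15.7]
280 240 [-39.9   0.8  15.3]
280 250 [-29.3 -11.1 -15.4]
280 258 [-26.3 -10.2 -13. ]
280 262 [-24.4 -10.5 -13.9]
280 380 [ 26.3  -9.6 -11.7]
28
[... 4508 characters left out ...]
5.4  -2.1 -60.8]
358 250 [-24.4   4.8 -49.7]
358 390 [ 23.8   2.  -54.3]
358 400 [ 25.1  -3.4 -63.1]
358 430 [ 29.1 -14.2 -80.4]
370 180 [ -29.   -24.6 -101.7]
370 185 [ -28.6  -23.6 -100. ]
370 200 [-29.2 -16.1 -88.7]
370 210 [-29.1 -11.1 -81.1]
370 216 [-29.2  -7.4 -75.5]
370 232 [-28.    1.7 -61.7]
370 240 [-25.4   1.4 -62.1]
370 250 [-24.4   8.8 -50.9]
370 390 [ 23.6   5.3 -56.3]
370 400 [ 25.6   1.5 -62. ]
370 430 [ 28.4 -12.5 -83.4]
385 180 [ -29.4  -21.  -101.6]
385 185 [ -28.8  -20.1 -100.2]
385 200 [-29.  -13.1 -90.3]
385 210 [-29.   -7.5 -82.6]
385 216 [-29.1  -3.6 -76.9]
385 232 [-28.3   7.1 -61.9]
385 240 [-25.6   6.8 -62.3]
385 400 [ 26.    7.2 -61.8]
385 430 [ 27.8 -10.  -86.1]
```

Cup 1 at pixel (319,290) is pinched only on its rounded shoulder. Wrist depth puts the visible fingertips about 10 mm *behind* the TCP, not 8 mm ahead as the text says. I'll reopen and regrip lower, watching the force.

Emit:
{"method": "move_arm", "body": {"offset": [[0,0,0],[0,0,0],[0,0,0],[0,0,0],[0,0,0]], "yaw": [0,0,0,0,0], "hand": 0}}

```text
t: 10.15
ee_pos: [0.4591, -0.3285, 0.0133]
eef_rot: [0.707, 0.708, 0.0, -0.001]
wrist_force: [0.2, -0.1, -0.1]
finger_gap: 0.919
```

Emit:
{"method": "move_arm", "body": {"offset": [[0,1,1],[0,1,2],[0,1,3],[0,1,4],[0,1,4]], "yaw": [0,0,0,0,0]}}

```text
t: 10.65
ee_pos: [0.4604, -0.3289, 0.0095]
eef_rot: [0.707, 0.708, -0.0, -0.0]
wrist_force: [0.2, 0.4, 0.5]
finger_gap: 0.998
```

```bash
python3 - <<'E'
from station import robot
from h import *
s,p,d,W=wlook(robot,'w9',zmin=.012)
p,d=robot.capture('side');cv2.imwrite('pics/s9.png',cv2.resize(p[260:360,350:470,::-1],None,fx=6,fy=6,interpolation=3))
E
```

```text
t 10.65 tcp [ 0.4604 -0.3289  0.0095] F [0.2 0.4 0.5] gap 0.998
[608. 240.] [ 568  183   72  101 5361] zt 0.0453 mean [ 0.4343 -0.2154] enc [ 0.4338 -0.2142] 0.011
[315. 272.] [ 248  235  135   65 6613] zt 0.0304 mean [ 0.446  -0.3307] enc [ 0.4565 -0.3304] 0.0284
[202. 290.] [178 277  42  23 668] zt 0.0437 mean [ 0.4497 -0.3777] enc [ 0.4505 -0.3772] 0.005
[435. 290.] [418 277  42  23 669] zt 0.0441 mean [ 0.4496 -0.2807] enc [ 0.4505 -0.2811] 0.005
```

View pics/s9.png

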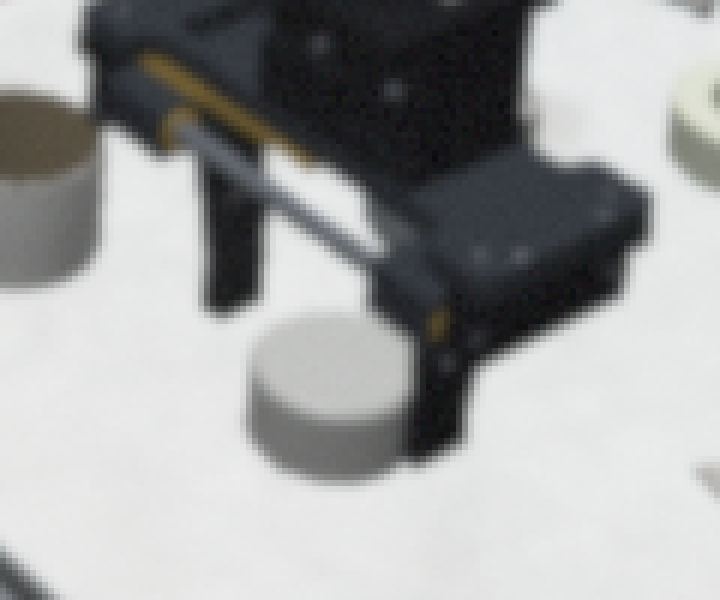

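Emit:
{"method": "move_arm", "body": {"offset": [[0,0,0],[0,0,0],[0,0,0],[0,0,0],[0,0,0]], "yaw": [0,0,0,0,0], "hand": 1}}

```text
t: 11.25
ee_pos: [0.4606, -0.3292, 0.0099]
eef_rot: [0.707, 0.708, -0.0, 0.0]
wrist_force: [0.3, -1.3, 0.0]
finger_gap: 0.659
```

Emit:
{"method": "move_arm", "body": {"offset": [[0,0,0],[0,0,0],[0,0,0],[0,0,0],[0,0,0]], "yaw": [0,0,0,0,0]}}

```text
t: 11.75
ee_pos: [0.4606, -0.3291, 0.0099]
eef_rot: [0.707, 0.708, -0.0, 0.0]
wrist_force: [-0.8, -1.2, 1.4]
finger_gap: 0.66
```

```bash
python3 - <<'E'
from station import robot
from h import *
s,p,d,W=wlook(robot,'w10',zmin=.012)
p,d=robot.capture('side');cv2.imwrite('pics/s10.png',cv2.resize(p[260:360,350:470,::-1],None,fx=6,fy=6,interpolation=3))
E
```

```text
t 11.75 tcp [ 0.4606 -0.3291  0.0099] F [-0.8 -1.2  1.4] gap 0.66
[608. 244.] [ 568  183   72  117 5852] zt 0.0458 mean [ 0.4375 -0.2155] enc [ 0.4373 -0.2131] 0.0141
[319. 275.] [ 218  235  202   65 7855] zt 0.0397 mean [ 0.4501 -0.3294] enc [ 0.4497 -0.3295] 0.0379
```

View pics/s10.png

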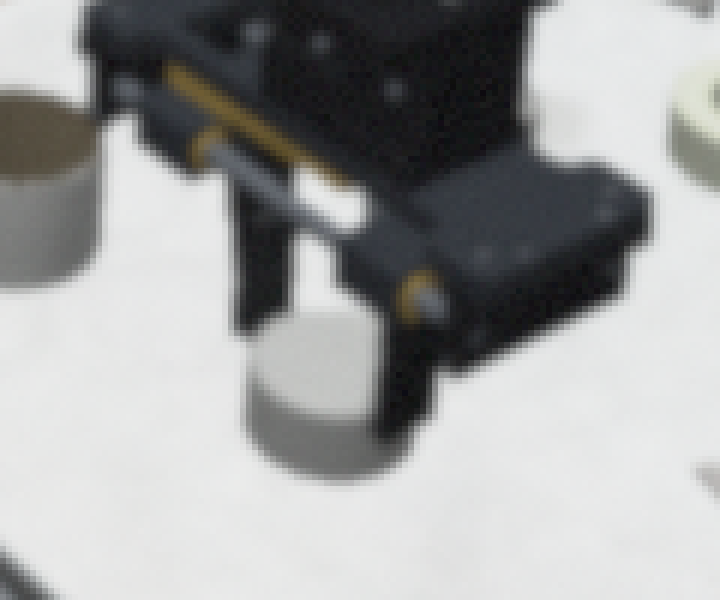

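Emit:
{"method": "move_arm", "body": {"offset": [[0,0,0],[0,0,0],[0,0,0],[0,0,1],[0,0,2]], "yaw": [0,0,0,0,0], "hand": 0.1}}

```text
t: 12.35
ee_pos: [0.4606, -0.329, 0.0078]
eef_rot: [0.707, 0.708, 0.0, -0.0]
wrist_force: [0.1, -0.3, 0.2]
finger_gap: 0.893
```

Emit:
{"method": "move_arm", "body": {"offset": [[0,0,1],[0,0,2],[0,0,2],[0,0,2],[0,0,2]], "yaw": [0,0,0,0,0]}}

```text
t: 12.85
ee_pos: [0.4606, -0.3291, 0.0059]
eef_rot: [0.707, 0.708, 0.0, 0.0]
wrist_force: [0.4, -0.4, -0.4]
finger_gap: 0.901
```

Emit:
{"method": "move_arm", "body": {"offset": [[0,0,0],[0,0,0],[0,0,0],[0,0,0],[0,0,0]], "yaw": [0,0,0,0,0], "hand": 1}}

```text
t: 13.35
ee_pos: [0.4606, -0.3291, 0.0059]
eef_rot: [0.707, 0.708, -0.0, 0.0]
wrist_force: [0.5, 0.1, 0.1]
finger_gap: 0.664
```

Emit:
{"method": "move_arm", "body": {"offset": [[0,0,0],[0,0,0],[0,0,-4],[0,0,-10],[0,0,-15]], "yaw": [0,0,0,0,0]}}

```text
t: 13.85
ee_pos: [0.4606, -0.3291, 0.0214]
eef_rot: [0.707, 0.708, -0.0, 0.0]
wrist_force: [0.5, 0.6, -0.5]
finger_gap: 0.667
```

```bash
python3 - <<'E'
from station import robot
from h import *
s,p,d,W=wlook(robot,'w11',zmin=.012)
p,d=robot.capture('side');cv2.imwrite('pics/s11.png',cv2.resize(p[260:360,350:470,::-1],None,fx=6,fy=6,interpolation=3))
E
```

```text
t 13.85 tcp [ 0.4606 -0.3291  0.0214] F [ 0.5  0.6 -0.5] gap 0.667
[596. 233.] [ 554  178   86  120 6083] zt 0.0462 mean [ 0.4333 -0.2136] enc [ 0.4346 -0.209 ] 0.0191
[318. 273.] [ 217  231  204   69 8275] zt 0.0511 mean [ 0.4497 -0.329 ] enc [ 0.4497 -0.3295] 0.0381
```

View pics/s11.png

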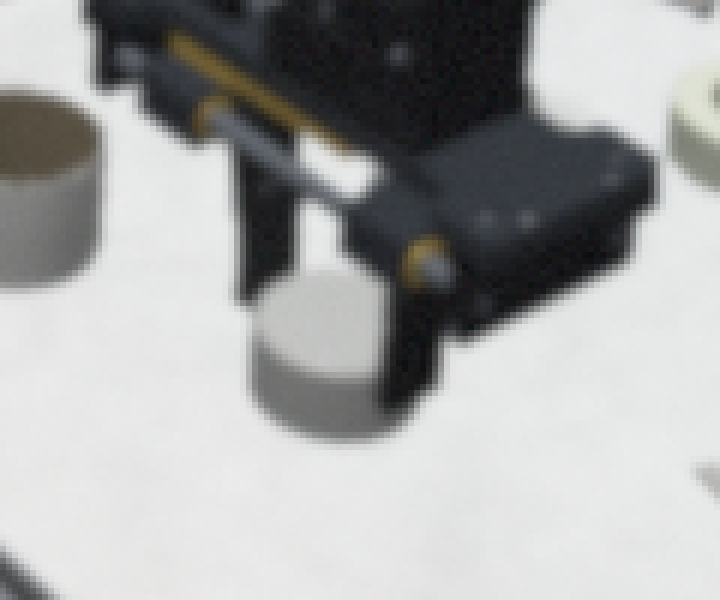

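View pics/w11.png

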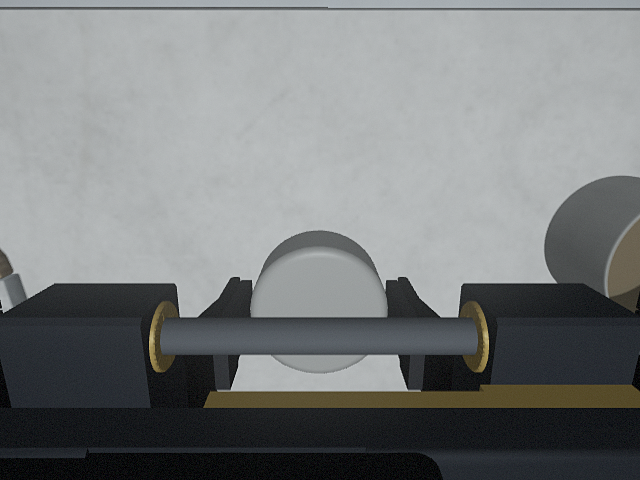

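Emit:
{"method": "move_arm", "body": {"offset": [[0,0,-30],[0,0,-70],[0,0,-105],[40,0,-110],[90,0,-110]], "yaw": [0,0,0,0,0]}}

```text
t: 14.45
ee_pos: [0.4619, -0.2407, 0.1336]
eef_rot: [0.708, 0.706, 0.0, 0.003]
wrist_force: [1.3, 1.3, -1.9]
finger_gap: 0.664
```

Emit:
{"method": "move_arm", "body": {"offset": [[50,0,0],[100,0,0],[150,0,0],[200,0,0],[250,0,0]], "yaw": [0,0,0,0,0]}}

```text
t: 14.95
ee_pos: [0.4599, 0.0128, 0.1312]
eef_rot: [0.707, 0.707, 0.0, 0.0]
wrist_force: [2.2, 0.2, -1.0]
finger_gap: 0.663
```

Emit:
{"method": "move_arm", "body": {"offset": [[45,0,0],[90,10,0],[120,45,0],[133,85,0],[133,120,0]], "yaw": [0,0,0,0,0]}}

```text
t: 15.45
ee_pos: [0.5813, 0.1469, 0.131]
eef_rot: [0.705, 0.709, 0.001, 0.0]
wrist_force: [-0.0, 0.1, 0.1]
finger_gap: 0.667
```

Emit:
{"method": "move_arm", "body": {"offset": [[0,15,0],[0,20,5],[0,20,25],[0,20,50],[0,20,60]], "yaw": [0,0,0,0,0]}}

```text
t: 15.95
ee_pos: [0.5971, 0.1438, 0.0677]
eef_rot: [0.707, 0.707, -0.002, -0.002]
wrist_force: [-1.1, 0.5, -2.5]
finger_gap: 0.666
```

```bash
python3 - <<'E'
from station import robot
from h import *
s=robot.sense();print(s['ee_pos'],s['wrist_force'],s['joints'])
p,d=robot.capture('side');cv2.imwrite('pics/s12.png',cv2.resize(p[170:250,275:375,::-1],None,fx=7,fy=7,interpolation=3))
print(robot.sense()['ee_pos'])
E
```

```text
[0.59712172 0.14375091 0.06769703] [-1.08846519  0.53006542 -2.53283987] [ 1.07881685e-01  3.35273366e-01  1.66715838e+00  6.67187490e-05
  1.14434973e+00 -1.46394328e+00]
[0.59663576 0.14365873 0.06683037]
```

View pics/s12.png

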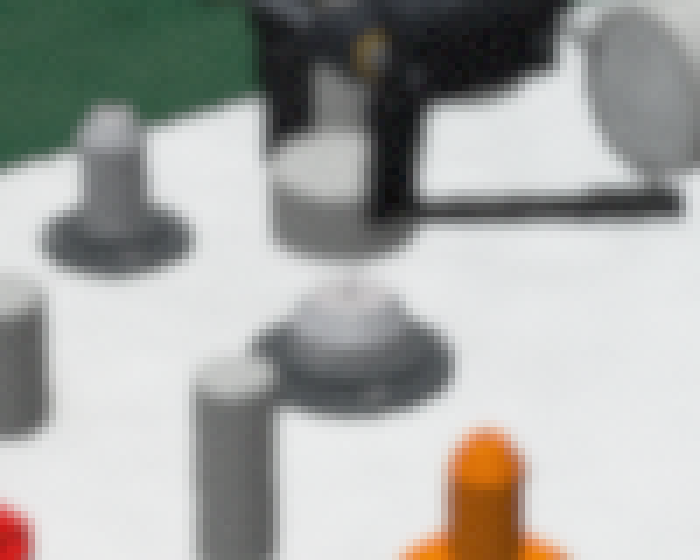

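Emit:
{"method": "move_arm", "body": {"offset": [[0,0,0],[0,0,5],[0,0,12],[0,0,18],[0,0,18]], "yaw": [0,0,0,0,0]}}

```text
t: 16.5
ee_pos: [0.5992, 0.144, 0.0518]
eef_rot: [0.707, 0.708, -0.001, -0.001]
wrist_force: [-0.6, -0.4, -1.5]
finger_gap: 0.666
```

```bash
python3 - <<'E'
from station import robot
from h import *
s=robot.sense();print(s['ee_pos'],s['wrist_force'])
p,d=robot.capture('side');cv2.imwrite('pics/s13.png',cv2.resize(p[170:250,275:375,::-1],None,fx=7,fy=7,interpolation=3))
E
```

```text
[0.59922524 0.14402847 0.05182445] [-0.62046596 -0.4402625  -1.53590427]
```

View pics/s13.png

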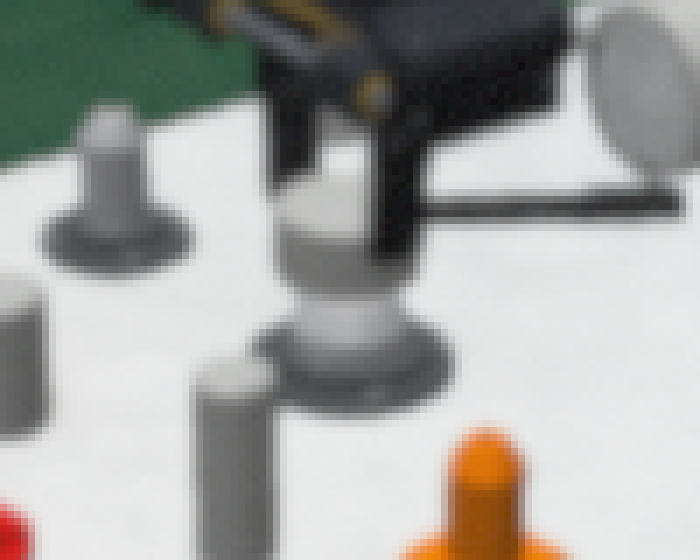

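Emit:
{"method": "move_arm", "body": {"offset": [[0,1,6],[0,2,12],[0,2,18],[0,2,22],[0,2,24]], "yaw": [0,0,0,0,0]}}

```text
t: 17.05
ee_pos: [0.6015, 0.1441, 0.0279]
eef_rot: [0.707, 0.708, -0.0, -0.0]
wrist_force: [0.3, 0.7, -0.8]
finger_gap: 0.666
```

Emit:
{"method": "move_arm", "body": {"offset": [[0,0,3],[0,0,6],[0,0,8],[0,0,8],[0,0,8]], "yaw": [0,0,0,0,0]}}

```text
t: 17.55
ee_pos: [0.6021, 0.1441, 0.0209]
eef_rot: [0.707, 0.708, 0.0, 0.0]
wrist_force: [-0.0, 0.8, -1.2]
finger_gap: 0.667
```

```bash
python3 - <<'E'
from station import robot
from h import *
s=robot.sense();print(s['ee_pos'],s['wrist_force'])
p,d=robot.capture('side');cv2.imwrite('pics/s14.png',cv2.resize(p[170:250,275:375,::-1],None,fx=7,fy=7,interpolation=3))
E
```

```text
[0.6020615  0.14412317 0.02091847] [-0.03136955  0.80272978 -1.22974008]
```

View pics/s14.png

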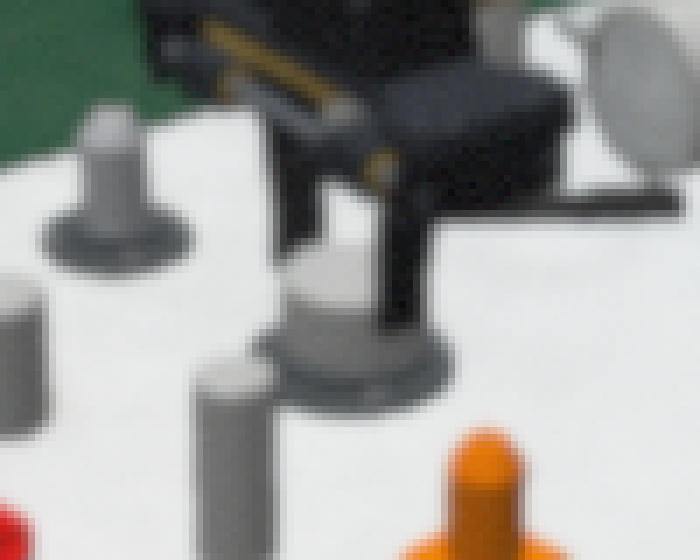

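Emit:
{"method": "move_arm", "body": {"offset": [[0,0,1],[0,0,2],[0,0,2.5],[0,0,2.5],[0,0,2.5]], "yaw": [0,0,0,0,0]}}

```text
t: 18.1
ee_pos: [0.602, 0.1441, 0.0183]
eef_rot: [0.707, 0.708, -0.0, -0.0]
wrist_force: [-0.5, -0.4, -0.7]
finger_gap: 0.667
```

Emit:
{"method": "move_arm", "body": {"offset": [[0,0,0],[0,0,0],[0,0,0],[0,0,0],[0,0,0]], "yaw": [0,0,0,0,0], "hand": 0}}

```text
t: 18.6
ee_pos: [0.6021, 0.1441, 0.0184]
eef_rot: [0.707, 0.708, 0.0, 0.0]
wrist_force: [0.1, -0.2, 0.9]
finger_gap: 0.977
```

Emit:
{"method": "move_arm", "body": {"offset": [[0,0,-20],[0,0,-60],[0,0,-100],[0,-40,-130],[5,-85,-130]], "yaw": [0,0,0,0,0]}}

```text
t: 19.1
ee_pos: [0.5206, 0.149, 0.1539]
eef_rot: [0.707, 0.707, 0.004, 0.003]
wrist_force: [0.4, 0.5, 0.6]
finger_gap: 0.998
```

Emit:
{"method": "move_arm", "body": {"offset": [[20,-30,0],[40,-46,0],[42,-48,0],[42,-48,0],[42,-48,0]], "yaw": [0,0,0,0,0]}}

```text
t: 19.6
ee_pos: [0.4697, 0.1905, 0.1485]
eef_rot: [0.707, 0.707, 0.0, 0.0]
wrist_force: [-0.5, 0.3, 0.6]
finger_gap: 1.001
```

```bash
python3 - <<'E'
from station import robot
from h import *
s=robot.sense();print(s['ee_pos'],s['wrist_force'])
wlook(robot,'w15')
p,d=robot.capture('side');cv2.imwrite('pics/s15.png',cv2.resize(p[160:260,230:350,::-1],None,fx=6,fy=6,interpolation=3))
E
```

```text
[0.46974336 0.19052805 0.14850284] [-0.53897396  0.34187921  0.63073812]
t 19.6 tcp [0.4697 0.1905 0.1485] F [-0.5  0.3  0.6] gap 1.001
[209. 134.] [ 183  112   53   45 1889] zt 0.0611 mean [0.4006 0.116 ] enc [0.4004 0.116 ] 0.0112
[ 10. 209.] [   0  180   26   56 1073] zt 0.0344 mean [ 0.4592 -0.0407] enc [ 0.4541 -0.0417] 0.0202
[318. 232.] [ 291  201   56   63 2724] zt 0.0574 mean [0.4683 0.1902] enc [0.4691 0.1903] 0.0196
[125. 258.] [  87  228   77   63 3071] zt 0.0760 mean [0.4843 0.0547] enc [0.4859 0.0534] 0.0157
[202. 290.] [178 277  42  23 666] zt 0.1826 mean [0.459  0.1417] enc [0.4594 0.1421] 0.005
[435. 290.] [418 277  42  23 667] zt 0.1831 mean [0.4589 0.2387] enc [0.4597 0.2383] 0.005
```

View pics/s15.png

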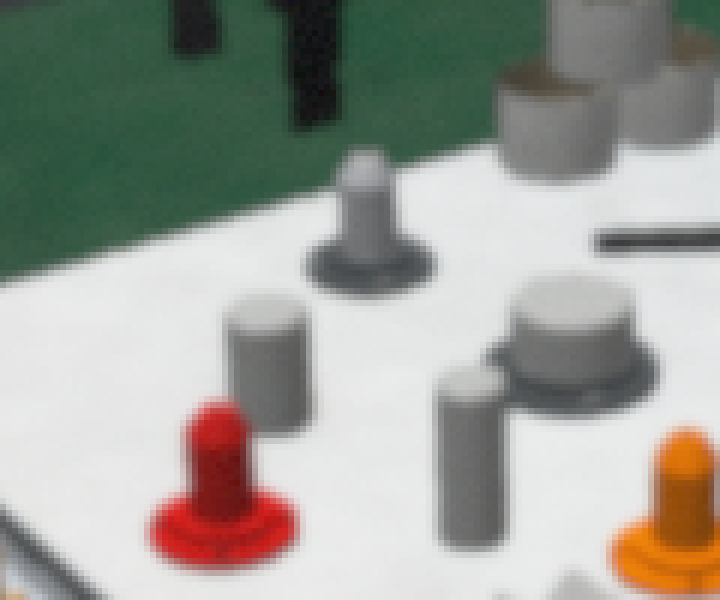

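View pics/w15.png

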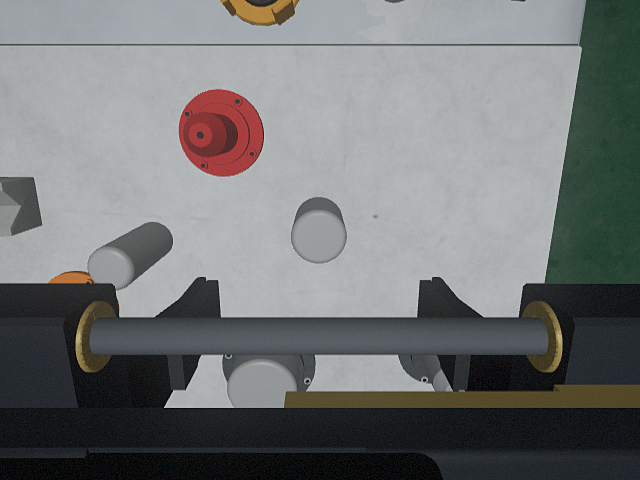

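Cup 1 sits on mandrel 1, at about (570,340) in the side crop. Cup 3 is at wrist pixel (318,232), right under the tool.

Emit:
{"method": "move_arm", "body": {"offset": [[0,0,40],[0,0,85],[0,0,115],[0,0,126],[0,0,126]], "yaw": [0,0,0,0,0]}}

```text
t: 20.2
ee_pos: [0.4679, 0.1901, 0.0207]
eef_rot: [0.707, 0.707, -0.002, -0.001]
wrist_force: [0.4, -1.8, 0.4]
finger_gap: 0.998
```

Emit:
{"method": "move_arm", "body": {"offset": [[0,0,0],[0,0,0],[0,0,0],[0,0,0],[0,0,0]], "yaw": [0,0,0,0,0], "hand": 1}}

```text
t: 20.7
ee_pos: [0.4694, 0.1911, 0.023]
eef_rot: [0.707, 0.708, 0.001, 0.0]
wrist_force: [0.2, 0.3, -0.4]
finger_gap: 0.633
```

Emit:
{"method": "move_arm", "body": {"offset": [[0,0,0],[0,0,0],[0,0,0],[0,0,0],[0,0,0]], "yaw": [0,0,0,0,0]}}

```text
t: 21.2
ee_pos: [0.469, 0.191, 0.0224]
eef_rot: [0.707, 0.708, 0.0, 0.0]
wrist_force: [-0.4, 0.0, 1.3]
finger_gap: 0.454
```

Emit:
{"method": "move_arm", "body": {"offset": [[0,0,-25],[0,0,-65],[0,0,-100],[25,15,-108],[60,40,-108]], "yaw": [0,0,0,0,0]}}

```text
t: 21.7
ee_pos: [0.5103, 0.2511, 0.1331]
eef_rot: [0.707, 0.707, 0.002, 0.001]
wrist_force: [0.8, -0.5, -1.1]
finger_gap: 0.453
```

Emit:
{"method": "move_arm", "body": {"offset": [[30,30,0],[43,60,0],[43,80,0],[43,80,0],[43,80,5]], "yaw": [0,0,0,0,0]}}

```text
t: 22.2
ee_pos: [0.5887, 0.294, 0.125]
eef_rot: [0.707, 0.707, -0.0, -0.0]
wrist_force: [-0.2, 0.6, -0.8]
finger_gap: 0.451
```

Emit:
{"method": "move_arm", "body": {"offset": [[0,0,10],[0,0,22],[0,0,22],[0,0,22],[0,0,22]], "yaw": [0,0,0,0,0]}}

```text
t: 22.7
ee_pos: [0.5889, 0.2942, 0.1037]
eef_rot: [0.707, 0.708, 0.0, 0.0]
wrist_force: [0.2, 0.6, -0.5]
finger_gap: 0.452
```

```bash
python3 - <<'E'
from station import robot
from h import *
s=robot.sense();print(s['ee_pos'],s['wrist_force'],s['finger_gap'])
p,d=robot.capture('side');cv2.imwrite('pics/s16.png',cv2.resize(p[140:220,240:340,::-1],None,fx=7,fy=7,interpolation=3))
p,d=robot.capture('top');cv2.imwrite('pics/t16.png',cv2.resize(p[160:260,120:240,::-1],None,fx=6,fy=6,interpolation=3))
E
```

```text
[0.5888897  0.29415466 0.1036953 ] [ 0.18143321  0.55473466 -0.47818396] 0.45188221027051373
```

View pics/s16.png

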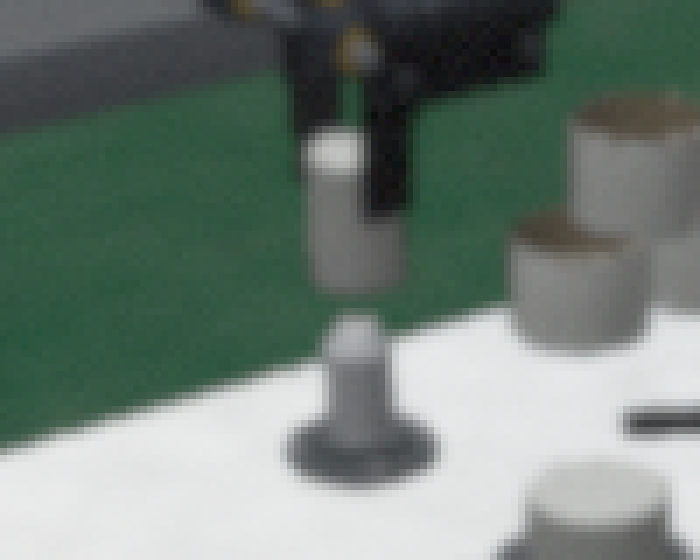

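View pics/t16.png

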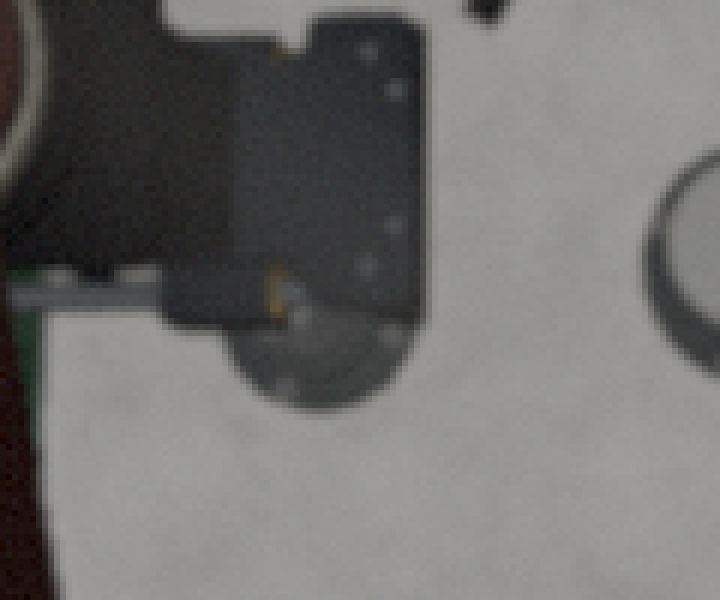

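Emit:
{"method": "move_arm", "body": {"offset": [[0,0,8],[0,0,16],[0,0,24],[0,0,32],[0,0,38]], "yaw": [0,0,0,0,0]}}

```text
t: 23.3
ee_pos: [0.5882, 0.2939, 0.0639]
eef_rot: [0.707, 0.708, -0.001, -0.0]
wrist_force: [-0.2, 0.5, -0.5]
finger_gap: 0.457
```

Emit:
{"method": "move_arm", "body": {"offset": [[0,0,8],[0,0,16],[0,0,24],[0,0,29],[0,0,29]], "yaw": [0,0,0,0,0]}}

```text
t: 23.8
ee_pos: [0.5882, 0.2939, 0.0352]
eef_rot: [0.707, 0.708, -0.001, -0.0]
wrist_force: [0.3, 0.2, -1.3]
finger_gap: 0.455
```

```bash
python3 - <<'E'
from station import robot
from h import *
s=robot.sense();print(s['ee_pos'],s['wrist_force'],s['torque'])
p,d=robot.capture('side');cv2.imwrite('pics/s17.png',cv2.resize(p[140:220,240:340,::-1],None,fx=7,fy=7,interpolation=3))
print(robot.sense()['ee_pos'])
E
```

```text
[0.58818093 0.29386855 0.03520643] [ 0.26441505  0.20166211 -1.32406804] [-0.0423136  -0.0267467   0.01142024]
[0.58854703 0.29398877 0.0358465 ]
```

View pics/s17.png

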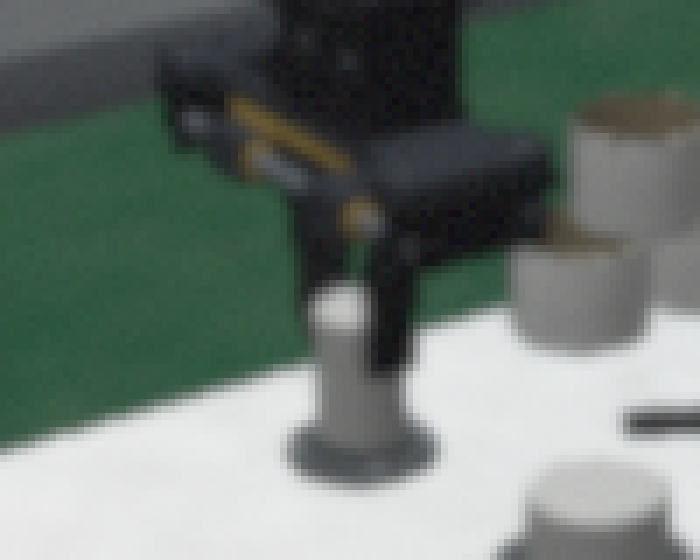

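Emit:
{"method": "move_arm", "body": {"offset": [[0,0,1],[0,0,1],[0,0,1],[0,0,1],[0,0,1]], "yaw": [0,0,0,0,0], "hand": 0}}

```text
t: 24.35
ee_pos: [0.589, 0.2941, 0.0357]
eef_rot: [0.707, 0.708, 0.0, 0.0]
wrist_force: [-0.4, -0.8, 1.3]
finger_gap: 0.816
```

Emit:
{"method": "move_arm", "body": {"offset": [[0,0,-20],[0,0,-60],[0,0,-105],[0,-30,-125],[-20,-70,-125]], "yaw": [0,0,0,0,0]}}

```text
t: 24.85
ee_pos: [0.5222, 0.2761, 0.1658]
eef_rot: [0.706, 0.708, 0.005, 0.002]
wrist_force: [0.3, -0.4, 0.9]
finger_gap: 0.999
```

Emit:
{"method": "move_arm", "body": {"offset": [[-45,-15,0],[-90,-33,0],[-135,-33,0],[-180,-33,0],[-220,-33,0]], "yaw": [8,16,24,32,40]}}

```text
t: 25.35
ee_pos: [0.4858, 0.0522, 0.1608]
eef_rot: [0.907, 0.421, 0.0, 0.0]
wrist_force: [1.0, 1.0, 0.1]
finger_gap: 1.005
```

Emit:
{"method": "move_arm", "body": {"offset": [[0,0,0],[0,0,0],[0,0,0],[0,0,0],[0,0,0]], "yaw": [8,16,24,32,40]}}

```text
t: 25.85
ee_pos: [0.4862, 0.0539, 0.1606]
eef_rot: [0.996, 0.085, 0.0, 0.0]
wrist_force: [0.6, -0.9, -0.2]
finger_gap: 0.997
```

Emit:
{"method": "move_arm", "body": {"offset": [[0,0,0],[0,0,0],[0,0,0],[0,0,0],[0,0,0]], "yaw": [5,10,10,10,10]}}

```text
t: 26.35
ee_pos: [0.4861, 0.054, 0.1604]
eef_rot: [1.0, 0.001, 0.0, -0.0]
wrist_force: [-0.3, -0.1, 0.3]
finger_gap: 1.0
```

```bash
python3 - <<'E'
from station import robot
from h import *
s=robot.sense();print(R.from_quat(s['eef_rot']).as_matrix().round(3)[:2],s['joints'].round(2))
wlook(robot,'w18')
p,d=robot.capture('side');cv2.imwrite('pics/s18.png',cv2.resize(p[140:260,230:350,::-1],None,fx=5,fy=5,interpolation=3))
E
```

```text
[[ 1.     0.003  0.   ]
 [ 0.003 -1.     0.   ]] [-0.05 -0.07  1.93  0.    1.28 -0.05]
t 26.35 tcp [0.4861 0.054  0.1604] F [-0.3 -0.1  0.3] gap 1.0
[483. 103.] [ 438   60   90   87 6129] zt 0.0427 mean [0.6022 0.1442] enc [0.6032 0.144 ] 0.0293
[200. 145.] [ 176  125   51   42 1745] zt 0.0613 mean [0.4015 0.1152] enc [0.4011 0.115 ] 0.0107
[319. 235.] [ 297  205   45   58 2061] zt 0.0763 mean [0.4861 0.0537] enc [0.4861 0.0528] 0.0155
[202. 290.] [178 277  42  23 667] zt 0.1949 mean [0.4373 0.064 ] enc [0.4378 0.0636] 0.0049
[435. 290.] [418 277  42  23 665] zt 0.1946 mean [0.5344 0.0643] enc [0.5337 0.0641] 0.0047
[389. 295.] [373 288  33  12 269] zt 0.0414 mean [ 0.5454 -0.0032] enc [ 0.5457 -0.0047] 0.0081
```

View pics/s18.png

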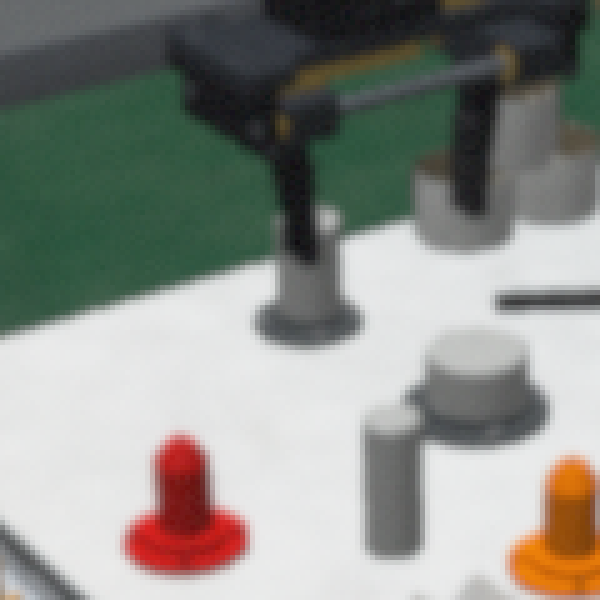

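View pics/w18.png

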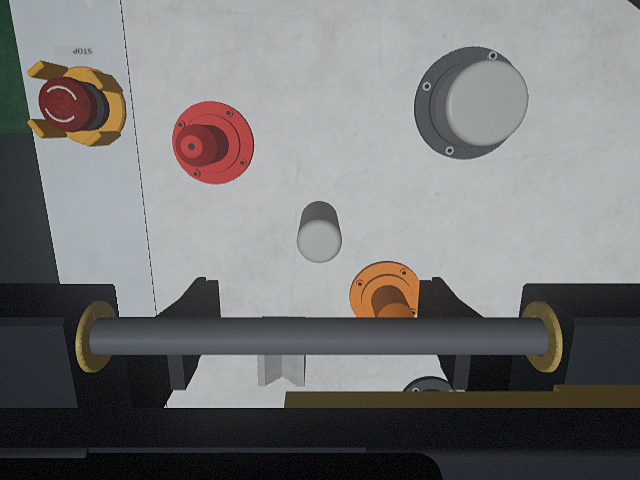

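Emit:
{"method": "move_arm", "body": {"offset": [[0,1,40],[0,1,85],[0,1,115],[0,1,127],[0,1,127]], "yaw": [0,0,0,0,0]}}

```text
t: 26.95
ee_pos: [0.4846, 0.0531, 0.0318]
eef_rot: [1.0, 0.001, -0.002, -0.0]
wrist_force: [-0.4, 0.5, 0.6]
finger_gap: 1.001
```

Emit:
{"method": "move_arm", "body": {"offset": [[0,0,0],[0,0,0],[0,0,0],[0,0,0],[0,0,0]], "yaw": [0,0,0,0,0], "hand": 1}}

```text
t: 27.45
ee_pos: [0.4866, 0.053, 0.034]
eef_rot: [1.0, 0.001, 0.001, 0.0]
wrist_force: [1.1, 0.1, 0.4]
finger_gap: 0.634
```

Emit:
{"method": "move_arm", "body": {"offset": [[0,0,0],[0,0,0],[0,0,0],[0,0,0],[0,0,0]], "yaw": [0,0,0,0,0]}}

```text
t: 27.95
ee_pos: [0.4861, 0.053, 0.0333]
eef_rot: [1.0, 0.001, -0.0, -0.0]
wrist_force: [-0.3, 0.5, -0.4]
finger_gap: 0.362
```

Emit:
{"method": "move_arm", "body": {"offset": [[0,0,-25],[0,0,-65],[0,0,-100],[0,0,-115],[0,0,-115]], "yaw": [0,0,0,0,0]}}

```text
t: 28.45
ee_pos: [0.4882, 0.0529, 0.1513]
eef_rot: [1.0, 0.001, 0.003, 0.0]
wrist_force: [1.1, -0.4, -1.0]
finger_gap: 0.361
```

Emit:
{"method": "move_arm", "body": {"offset": [[0,45,0],[0,95,0],[0,140,0],[0,175,0],[0,181,0]], "yaw": [0,0,0,0,0]}}

```text
t: 28.95
ee_pos: [0.4851, -0.1311, 0.1465]
eef_rot: [1.0, -0.001, -0.001, 0.0]
wrist_force: [1.0, 0.5, -0.3]
finger_gap: 0.358
```

Emit:
{"method": "move_arm", "body": {"offset": [[30,0,0],[70,0,0],[100,0,0],[106,0,0],[106,0,0]], "yaw": [0,0,0,0,0]}}

```text
t: 29.45
ee_pos: [0.5918, -0.1268, 0.1464]
eef_rot: [1.0, 0.001, -0.002, -0.001]
wrist_force: [-0.5, -0.4, -1.5]
finger_gap: 0.357
```

Emit:
{"method": "move_arm", "body": {"offset": [[0,0,5],[0,0,12],[0,0,18],[0,0,18],[0,0,18]], "yaw": [0,0,0,0,0]}}

```text
t: 29.95
ee_pos: [0.5918, -0.1279, 0.1301]
eef_rot: [1.0, 0.0, -0.0, -0.0]
wrist_force: [0.5, 0.3, -1.5]
finger_gap: 0.358
```

```bash
python3 - <<'E'
from station import robot
from h import *
s=robot.sense();print(s['ee_pos'],s['wrist_force'],s['finger_gap'])
p,d=robot.capture('side');cv2.imwrite('pics/s19.png',cv2.resize(p[180:280,330:450,::-1],None,fx=6,fy=6,interpolation=3))
p,d=robot.capture('top');cv2.imwrite('pics/t19.png',cv2.resize(p[150:260,330:450,::-1],None,fx=5,fy=5,interpolation=3))
wlook(robot,'w19')
E
```

```text
[ 0.59184748 -0.12788494  0.13011988] [ 0.47920591  0.27521851 -1.5146026 ] 0.3584987295660493
t 30.05 tcp [ 0.5924 -0.1281  0.1307] F [ 0.6  0.2 -0.8] gap 0.357
[532.  48.] [  393     0   247   130 19966] zt 0.1926 mean [ 0.6471 -0.0287] enc [ 0.6486 -0.0281] 0.0291
[243.  63.] [ 216   35   55   57 2376] zt 0.0613 mean [ 0.5465 -0.0175] enc [ 0.5462 -0.017 ] 0.0109
[112. 139.] [  73  101   78   79 5204] zt 0.0353 mean [ 0.4535 -0.0627] enc [ 0.4541 -0.0634] 0.0317
[631. 177.] [ 616  136   24   73 1193] zt 0.0290 mean [ 0.8089 -0.0843] enc [ 0.8125 -0.0876] 0.0165
[319. 272.] [ 253  219  132   81 4989] zt 0.1706 mean [ 0.5921 -0.1144] enc [ 0.5921 -0.1174] 0.0246
[109. 278.] [  62  263   94   37 1200] zt 0.0465 mean [ 0.4388 -0.1574] enc [ 0.4374 -0.1652] 0.0252
```

View pics/s19.png

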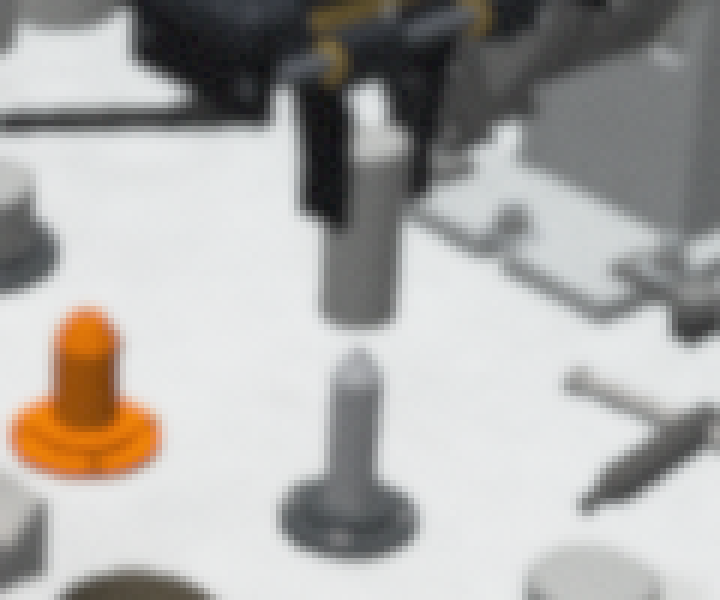

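View pics/w19.png

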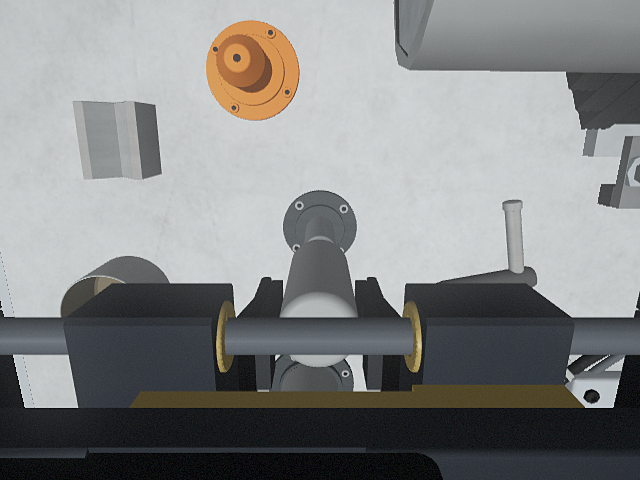

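Cup 4 lines up with mandrel 4. In the side crop the cup axis is at column 358 and the post tip at 358; in the wrist view the foot is at 319.5 and the cup at 319. Lowering.

Emit:
{"method": "move_arm", "body": {"offset": [[0,0,6],[0,0,14],[0,0,22],[0,0,30],[0,0,36]], "yaw": [0,0,0,0,0]}}

```text
t: 30.6
ee_pos: [0.5917, -0.1277, 0.0929]
eef_rot: [1.0, 0.001, -0.001, -0.0]
wrist_force: [0.2, 0.1, -0.4]
finger_gap: 0.36
```

Emit:
{"method": "move_arm", "body": {"offset": [[0,0,9],[0,0,18],[0,0,27],[0,0,36],[0,0,40]], "yaw": [0,0,0,0,0]}}

```text
t: 31.1
ee_pos: [0.5916, -0.1276, 0.0528]
eef_rot: [1.0, 0.001, -0.001, -0.0]
wrist_force: [0.8, 0.1, -1.4]
finger_gap: 0.354
```

Emit:
{"method": "move_arm", "body": {"offset": [[0,0,4],[0,0,7],[0,0,7],[0,0,7],[0,0,7]], "yaw": [0,0,0,0,0]}}

```text
t: 31.6
ee_pos: [0.5927, -0.128, 0.0478]
eef_rot: [1.0, 0.001, 0.0, 0.0]
wrist_force: [0.3, 0.4, -0.6]
finger_gap: 0.361
```

```bash
python3 - <<'E'
from station import robot
from h import *
s=robot.sense();print(s['ee_pos'],s['wrist_force'],s['finger_gap'])
p,d=robot.capture('side');cv2.imwrite('pics/s20.png',cv2.resize(p[180:280,330:450,::-1],None,fx=6,fy=6,interpolation=3))
E
```

```text
[ 0.59266665 -0.12800241  0.04779572] [ 0.25207227  0.44439454 -0.63352322] 0.3608247806872951
```

View pics/s20.png

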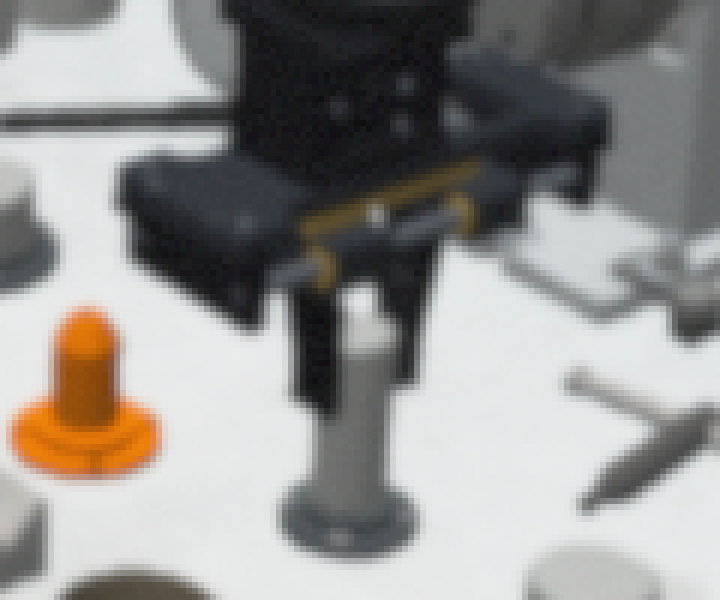

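Another 2 mm down, then release and rise straight up.

Emit:
{"method": "move_arm", "body": {"offset": [[0,0,1],[0,0,2],[0,0,2],[0,0,2],[0,0,2]], "yaw": [0,0,0,0,0]}}

```text
t: 32.15
ee_pos: [0.5924, -0.1279, 0.0454]
eef_rot: [1.0, 0.001, 0.0, 0.0]
wrist_force: [0.5, -0.2, -0.2]
finger_gap: 0.359
```

Emit:
{"method": "move_arm", "body": {"offset": [[0,0,0],[0,0,0],[0,0,0],[0,0,0],[0,0,0]], "yaw": [0,0,0,0,0], "hand": 0}}

```text
t: 32.65
ee_pos: [0.5923, -0.1279, 0.0454]
eef_rot: [1.0, 0.001, -0.0, 0.0]
wrist_force: [0.7, 0.3, -0.3]
finger_gap: 0.728
```

Emit:
{"method": "move_arm", "body": {"offset": [[0,0,-15],[0,0,-50],[0,0,-95],[0,0,-130],[0,0,-150]], "yaw": [0,0,0,0,0]}}

```text
t: 33.15
ee_pos: [0.5941, -0.1285, 0.201]
eef_rot: [1.0, 0.001, 0.003, 0.001]
wrist_force: [0.9, 0.5, 0.0]
finger_gap: 0.993
```

Emit:
{"method": "move_arm", "body": {"offset": [[-40,0,0],[-85,0,0],[-130,0,0],[-150,-50,0],[-150,-100,0]], "yaw": [0,0,0,0,0]}}

```text
t: 33.65
ee_pos: [0.4404, -0.0323, 0.1965]
eef_rot: [1.0, -0.002, 0.001, 0.0]
wrist_force: [1.9, 0.1, -0.2]
finger_gap: 0.998
```

Emit:
{"method": "move_arm", "body": {"offset": [[-30,0,0],[-50,0,0],[-50,0,0],[-50,0,0],[-50,0,0]], "yaw": [0,0,0,0,0]}}

```text
t: 34.15
ee_pos: [0.3933, -0.0322, 0.1961]
eef_rot: [1.0, 0.0, 0.001, 0.0]
wrist_force: [-0.3, 0.0, -0.1]
finger_gap: 1.003
```

```bash
python3 - <<'E'
from station import robot
from h import *
print(robot.sense()['ee_pos'],robot.sense()['t'])
for cam in ['top','side']:
    p,d=robot.capture(cam);cv2.imwrite(f'pics/{cam}21.png',p[...,::-1])
    W=world(d,robot.camera_model(cam))
    m=(W[...,0]>.42)&(W[...,0]<.66)&(abs(W[...,1])<.4)&(d>0)
    k=(m&(W[...,2]>.022)&(W[...,2]<.1)).astype(np.uint8)
    n,l,st,c=cv2.connectedComponentsWithStats(k)
    for i in range(1,n):
        if st[i,4]<60: continue
        q=W[l==i];zt=np.percentile(q[:,2],95);t=q[q[:,2]>zt-.005]
        r=cv2.minEnclosingCircle(t[:,:2].astype(np.float32))
        print(cam,np.round(c[i]),st[i,4],'zt %.4f'%zt,'enc',np.round(r[0],4),round(r[1],4))
cv2.imwrite('pics/side21z.png',cv2.resize(cv2.imread('pics/side21.png')[150:350,230:470],None,fx=3,fy=3,interpolation=3))
E
```

```text
[ 0.39331304 -0.03217582  0.19610291] 34.15
top [246. 200.] 751 zt 0.0442 enc [0.6045 0.1422] 0.0287
top [390. 201.] 345 zt 0.0891 enc [ 0.5936 -0.1286] 0.0157
top [462. 205.] 614 zt 0.0560 enc [ 0.5863 -0.2688] 0.0239
top [166. 207.] 498 zt 0.0707 enc [0.5906 0.2917] 0.0196
top [331. 228.] 205 zt 0.0618 enc [ 0.5469 -0.0186] 0.011
top [433. 277.] 126 zt 0.0479 enc [ 0.4468 -0.1929] 0.0304
top [406. 278.] 71 zt 0.0478 enc [ 0.4492 -0.1661] 0.0237
side [291. 191.] 248 zt 0.0705 enc [0.5853 0.2923] 0.0209
side [325. 212.] 285 zt 0.0446 enc [0.596  0.1433] 0.0317
side [344. 240.] 189 zt 0.0617 enc [ 0.5415 -0.0194] 0.0107
side [388. 247.] 386 zt 0.0891 enc [ 0.589  -0.1304] 0.016
side [325. 263.] 290 zt 0.0371 enc [ 0.4518 -0.0639] 0.0307
side [428. 282.] 476 zt 0.0564 enc [ 0.5832 -0.2688] 0.0253
side [355. 285.] 416 zt 0.0477 enc [ 0.4397 -0.1852] 0.0345
```

View pics/top21.png

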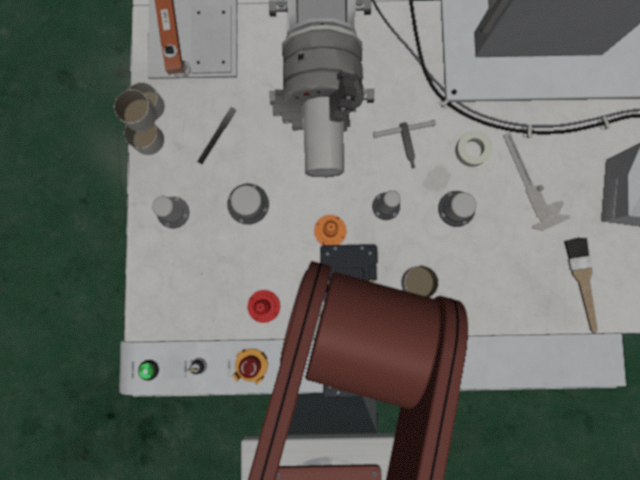

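View pics/side21z.png

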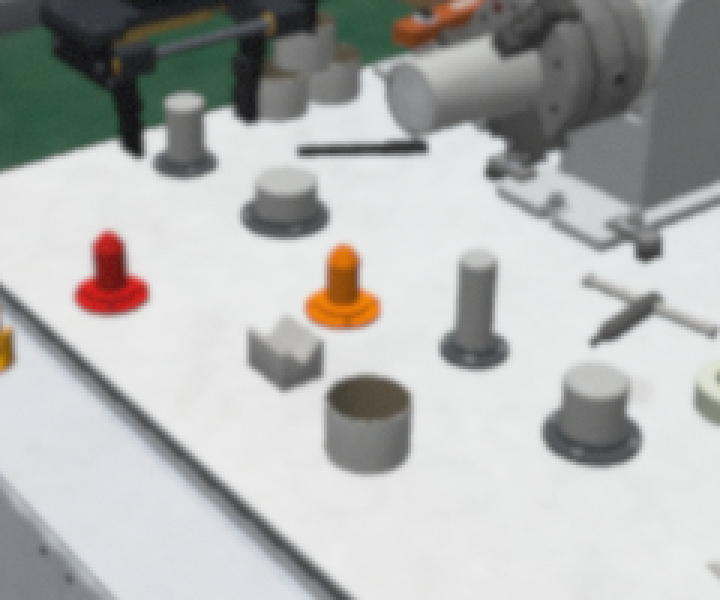

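All four cup tops read 1 to 2 mm above their seated heights, which matches the camera's bias on the loose cups. The axes agree with the mandrels to about 1 mm from the top camera. The bystanders look unmoved, so I'm handing in.

```bash
python3 - <<'E'
from station import robot
print(robot.close_job(),robot.sense()['t'])
E
```

```text
the job is handed in; nothing more can be done
the job is handed in; nothing more can be done
```

All four cups are seated mouth down on their own mandrels and released. I handed the job in with the clock at about 34 s and got no verdict back. The gripper was clear of everything by then.

- **Seating:** the top camera read the cup tops at 44, 56, 71 and 89 mm, against a nominal 42, 54, 69 and 88 mm. That camera read the loose cups about 2 mm high too.
- **Position:** in the top camera the cup axes matched the mandrel axes to about 1 mm. The side camera agreed to within about 1 mm, except for cup 1. It read cup 1 about 3 mm off in x, but its fitted radius there was too large (32 mm against 29 mm), so that fit is poor.
- **Bystanders:** the V block and open cup were measured within about 1 mm of their starting positions by the side camera. The arm hid part of both from the top camera in the last look.
- **First grip on cup 1 failed:** the fingers closed on its rounded shoulder, with a gap reading of 0.55 instead of 0.667. The visible fingertips sit about 10 mm behind the TCP, not 8 mm ahead as stated. I let go and regripped lower, and the cup then lifted and seated cleanly.

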